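# Put up the washed tasting cups and pans at the deli counter

### The arm

A 6-joint arm with a two-finger parallel gripper is mounted at the origin on the work surface. World frame = base frame: x ahead of the robot, y to its left, z up, the work surface at z = 0. Lengths are in m, angles in rad, forces in N, time in s.
With the tool pointing down it reaches from about 0.35 to 0.775 m from the base axis. Payload 5.5 kg.
Tool frame: the origin (TCP) lies midway between the tips of the shut fingers; the grasp point (between the pads) lies grip_point_offset behind it (grip_point_offset is the distance from the TCP to the grasp point, in m); z points along the fingers, y is the direction in which the jaws open and shut (so a half turn about z gives the same grasp; the last joint's range is limited). The gripper opens to 85 mm and grips with 20 to 120 N. Pads are 22 mm wide; open, the fingers measure 114 mm over their backs; the gripper's body (76 mm by 85 mm) begins 54 mm behind the grasp point. The pads swing forward as they close: fully open they stand 13 mm farther back than shut.
Start: joints at [-1.415, 0.313, 0.046, 1.304, 0, 1.431], TCP at [0.168, -0.55, 0.21] pointing down, gripper open.
Joint ranges: [-2.76, 2.76], [-0.86, 1.69], [-1.03, 1.26], [-2.2, 2.34], [-1.47, 1.5], [-3.14, 3.14]. Speed limits (rad/s): [2.57, 2.57, 3.14, 3.14, 3.14, 3.14].

### API

Orientations are given as a unit quaternion [w, x, y, z].
In Python, from workcell import * gives the robot as it stands.
- The arm moves only by the tool send_rows, never from a script. Its argument "series" is one flat list of numbers, 7 for each row, row after row: the shift along the tool's x, y, z in cm, then the turn, a rotation vector about the tool's x, y, z in degrees, then the opening, from 0 (shut) to 1 (fully open). A call has 1 to 10 rows; each row is the pose to reach, as a shift and turn from the pose commanded when the call began, along the tool's axes at that moment; what a row does not reach only later rows make up. A row lasts 1/12 s, in which the tool goes at most 41.7 mm and 7.16 degrees, less where a joint would pass 70% of its speed; a pose out of reach is approached as far as the arm can. A call with a gripper value outside its range is refused whole. The fingers move at their own pace and stop on an object; "newtons" is the grip in N (left out, the last holds). Time passes only in rows, so rows that repeat a pose let the fingers close. It gives the time, the measured TCP pose, the force and the opening at its end, in the units of the state.
- get_state(): the state, without advancing time (a new reading comes with each control period).
- read_camera(name): name is "side" or "top"; returns the picture (384x512x3 uint8, blue, green, red); there is no depth.
- camera_info(name): a dict with "K" (3x3 intrinsics, pixels), "D" ([k1, k2, p1, p2, k3] as OpenCV has them; the pictures are not rectified), "xyz" and "attitude" of the camera in the world. Camera axes: x right, y down, z forward; pixel columns grow to the right and rows downward; lengths in m; the calibration is good to about 2 mm. A picture is of the moment at which its call begins. camera_info takes no time and is no camera call.
- hand_in(): hands the job in, once; it reports no verdict.
Trained networks look in the newest picture that a camera, given by its name, has taken for a name from the list of things; names that differ only in an ending like _2 or _b are one class to them, and where a whole thing is asked for, a point or a joint stands for the part that bears it (a point fixed in the world has none). Each returns a list of dicts, best first, with "p" (0 to 1); they miss things now and then, are a little off and sometimes report something else, mostly with a low value. They report only what shows in the picture. A call takes as long as a camera call. They do not tell look-alikes from the thing itself.
- silhouettes(camera, label): "pixels" (384x512 bool, what is visible of it) and "box" ([left, top, width, height] in pixels, round what is visible of it).
The state is a dict: "clock": time; "joint_pos": joint angles; "qvel": joint speeds; "tau": joint torques, N m; "tcp_pos": TCP position; "orientation": TCP orientation; "wrist_force": force on the tool from outside, world axes, zero at the start; "ft_torque": the same for the moment, N m; "finger_gap": finger opening in m.
Only numpy, scipy, OpenCV 4.12 (cv2) and the standard library are available. Lean on these libraries where they do the work, as an engineer would, in place of code of your own. Each camera call takes 0.05 s, during which the arm holds its last target. There are 200 camera calls.

### The job

The tasting is over and everything is washed: hang every cup mouth-down on a peg of its own on the drainer, slid right down so that its bottom rests on the peg's tip, and nest the three pans, the middle one sitting flat in the large one and the small one flat in the middle one. Fan the handles out side by side like playing cards, so that each handle points a little to one side of the one below and clears them all. The large pan stays standing on the counter, and leave the cheese, the olive jar and the oil bottle where they are.

Things in the scene. Friction and masses are not known exactly. Their poses are not given: they have to be found in the camera images.
- drainer: Fixed steel peg drainer: drip tray 150 x 460 mm, 22 high (x -110 to 40), end plates at y = +-222 to z = 100, round bar (14 mm thick) along y at x 0, z 85. Five wooden pegs, 14 mm thick, round-tipped, 115 mm from bar axis to tip, 92 mm apart, all lean 30 degrees from vertical to its -x (the front, facing the robot). Origin: on the counter below the bar's middle; z up.
- peg1_tip (a point): Tip of peg 1: at x = -57.5, y = -184, z = 184.6 mm in the drainer's frame. From here the peg runs down and back at 30 degrees from vertical. Axes as the drainer's.
- peg2_tip (a point): Tip of peg 2: at x = -57.5, y = -92, z = 184.6 mm in the drainer's frame. From here the peg runs down and back at 30 degrees from vertical. Axes as the drainer's.
- peg3_tip (a point): Tip of peg 3: at x = -57.5, y = 0, z = 184.6 mm in the drainer's frame. From here the peg runs down and back at 30 degrees from vertical. Axes as the drainer's.
- peg4_tip (a point): Tip of peg 4: at x = -57.5, y = 92, z = 184.6 mm in the drainer's frame. From here the peg runs down and back at 30 degrees from vertical. Axes as the drainer's.
- peg5_tip (a point): Tip of peg 5: at x = -57.5, y = 184, z = 184.6 mm in the drainer's frame. From here the peg runs down and back at 30 degrees from vertical. Axes as the drainer's.
- cup1: White straight-sided cup with a blue band near its mouth and no handle: 62 mm outside diameter, 92 mm tall, wall 3 mm, bottom 5 mm thick, 0.16 kg; it starts standing mouth-down. Origin: centre of the mouth; z points from the mouth to the closed bottom (up when mouth-down). Some cups are absent.
- cup1_seat (a point): Centre of this cup's inner bottom, 87 mm from the mouth along the cup's z: it bears on the peg's tip when the cup hangs right down. Let go on a peg, the cup swings some 15 degrees towards vertical until its rim leans on the peg.
- cup2: White straight-sided cup with a blue band near its mouth and no handle: 62 mm outside diameter, 92 mm tall, wall 3 mm, bottom 5 mm thick, 0.16 kg; it starts standing mouth-down. Origin: centre of the mouth; z points from the mouth to the closed bottom (up when mouth-down). Some cups are absent.
- cup2_seat (a point): Centre of this cup's inner bottom, 87 mm from the mouth along the cup's z: it bears on the peg's tip when the cup hangs right down. Let go on a peg, the cup swings some 15 degrees towards vertical until its rim leans on the peg.
- cup3: White straight-sided cup with a blue band near its mouth and no handle: 62 mm outside diameter, 92 mm tall, wall 3 mm, bottom 5 mm thick, 0.16 kg; it starts standing mouth-down. Origin: centre of the mouth; z points from the mouth to the closed bottom (up when mouth-down). Some cups are absent.
- cup3_seat (a point): Centre of this cup's inner bottom, 87 mm from the mouth along the cup's z: it bears on the peg's tip when the cup hangs right down. Let go on a peg, the cup swings some 15 degrees towards vertical until its rim leans on the peg.
- cup4: White straight-sided cup with a blue band near its mouth and no handle: 62 mm outside diameter, 92 mm tall, wall 3 mm, bottom 5 mm thick, 0.16 kg; it starts standing mouth-down. Origin: centre of the mouth; z points from the mouth to the closed bottom (up when mouth-down). Some cups are absent.
- cup4_seat (a point): Centre of this cup's inner bottom, 87 mm from the mouth along the cup's z: it bears on the peg's tip when the cup hangs right down. Let go on a peg, the cup swings some 15 degrees towards vertical until its rim leans on the peg.
- cup5: White straight-sided cup with a blue band near its mouth and no handle: 62 mm outside diameter, 92 mm tall, wall 3 mm, bottom 5 mm thick, 0.16 kg; it starts standing mouth-down. Origin: centre of the mouth; z points from the mouth to the closed bottom (up when mouth-down). Some cups are absent.
- cup5_seat (a point): Centre of this cup's inner bottom, 87 mm from the mouth along the cup's z: it bears on the peg's tip when the cup hangs right down. Let go on a peg, the cup swings some 15 degrees towards vertical until its rim leans on the peg.
- pan_large: Small round straight-sided steel pan with a black handle, 140 mm outside diameter, 64 mm tall, wall 3 mm, bottom 4 mm thick, about 0.45 kg, upright. Handle 20 mm wide and 12 mm thick, reaching 115 mm from the wall, its middle 4 mm above the rim where it leaves along the pan's +x and rises outward at 0.2 rad. Origin: centre of the underside; z up.
- pan_middle: Small round straight-sided steel pan with a blue handle, 114 mm outside diameter, 66 mm tall, wall 3 mm, bottom 4 mm thick, about 0.3 kg, upright. Handle 20 mm wide and 12 mm thick, reaching 115 mm from the wall, its middle 4 mm above the rim where it leaves along the pan's +x and rises outward at 0.2 rad. Origin: centre of the underside; z up.
- pan_middle_grip (a point): Middle of the blue handle's thickness, 35 mm out along the handle from the wall: at x = 91, z = 77 mm in the pan's frame. A place to pinch it from above.
- pan_small: Small round straight-sided steel pan with a red handle, 88 mm outside diameter, 68 mm tall, wall 3 mm, bottom 4 mm thick, about 0.2 kg, upright. Handle 20 mm wide and 12 mm thick, reaching 115 mm from the wall, its middle 4 mm above the rim where it leaves along the pan's +x and rises outward at 0.2 rad. Origin: centre of the underside; z up.
- pan_small_grip (a point): Middle of the red handle's thickness, 35 mm out along the handle from the wall: at x = 78, z = 79 mm in the pan's frame. A place to pinch it from above.
- olive_jar: Bystander: closed green glass jar with brass cap, 76 mm across, 105 mm tall. Origin: centre of the underside.
- cheese: Bystander: block of yellow cheese, 85 x 120 x 60 mm. Origin: centre of the underside.
- oil_bottle: Bystander: amber glass oil bottle, 64 mm across, 190 mm tall. Origin: centre of the underside.
Mind the look-alikes: they are no part of the job. What is shaped like the cup2 but black is not meant.

How it is judged:
At the end, for the whole second after the job is handed in: Every cup hangs mouth-down (tilt < 0.8 rad), a peg tip within 27 mm of its inner bottom's centre. Middle pan in large, small in middle: centres within 14 mm, undersides within 10, tilt < 0.08 rad, large on counter; each handle 0.33-1.2 rad from the one below (small from large > 0.33). All at rest ((distance between cup1_seat and peg1_tip below 0.027 m or distance between cup1_seat and peg2_tip below 0.027 m or distance between cup1_seat and peg3_tip below 0.027 m or distance between cup1_seat and peg4_tip below 0.027 m or distance between cup1_seat and peg5_tip below 0.027 m) and angle between each of cup1, cup2, cup3, cup4, cup5's own z axis and vertical below 0.8 rad and linear speed of each of cup1, cup2, cup3, cup4, cup5, pan_large, pan_middle, pan_small below 0.02 m/s and angular speed of each of cup1, cup2, cup3, cup4, cup5, pan_large, pan_middle, pan_small below 0.2 rad/s and (distance between cup2_seat and peg1_tip below 0.027 m or distance between cup2_seat and peg2_tip below 0.027 m or distance between cup2_seat and peg3_tip below 0.027 m or distance between cup2_seat and peg4_tip below 0.027 m or distance between cup2_seat and peg5_tip below 0.027 m) and (distance between cup3_seat and peg1_tip below 0.027 m or distance between cup3_seat and peg2_tip below 0.027 m or distance between cup3_seat and peg3_tip below 0.027 m or distance between cup3_seat and peg4_tip below 0.027 m or distance between cup3_seat and peg5_tip below 0.027 m) and (distance between cup4_seat and peg1_tip below 0.027 m or distance between cup4_seat and peg2_tip below 0.027 m or distance between cup4_seat and peg3_tip below 0.027 m or distance between cup4_seat and peg4_tip below 0.027 m or distance between cup4_seat and peg5_tip below 0.027 m) and (distance between cup5_seat and peg1_tip below 0.027 m or distance between cup5_seat and peg2_tip below 0.027 m or distance between cup5_seat and peg3_tip below 0.027 m or distance between cup5_seat and peg4_tip below 0.027 m or distance between cup5_seat and peg5_tip below 0.027 m) and horizontal distance between pan_middle and pan_large below 0.014 m and z of pan_middle in the frame of pan_large between 0 and 0.01 m and angle between the x axis of pan_middle and the x axis of pan_large, either way round between 0.33 and 1.2 rad and horizontal distance between pan_small and pan_middle below 0.014 m and z of pan_small in the frame of pan_middle between 0 and 0.01 m and angle between the x axis of pan_small and the x axis of pan_middle, either way round between 0.33 and 1.2 rad and angle between the x axis of pan_small and the x axis of pan_large, either way round above 0.33 rad and angle between each of pan_large, pan_middle, pan_small's own z axis and vertical below 0.08 rad and height (world z) of pan_large below 0.01 m); the robot touches nothing.
It fails at once if the olive jar is shifted by more than 30 mm (distance of olive_jar from where it was at the start of the episode above 0.03 m).
It fails at once if the cheese is shifted by more than 30 mm (distance of cheese from where it was at the start of the episode above 0.03 m).
It fails at once if the oil bottle is shifted by more than 30 mm (distance of oil_bottle from where it was at the start of the episode above 0.03 m).
Of cup1, cup2, cup3, cup4, cup5 only 4 to 5 are there at a start; the rules pass over those that are not, and their reading is None.
At some moment in a run one of pan_large, pan_middle, pan_small may be knocked a few centimetres aside while the robot is not near it.
It also fails if it takes over 210 s, if anything falls off the work surface, if the arm or the gripper's body presses on something with over 40 N, if the wrist force passes 120 N, or if a joint passes its speed limit or range.

## Working session

There is one attempt and no reset: what is moved stays moved. The work goes in short steps, Python scripts to look and compute and a tool call to move; the robot and the scene stay as the last step left them, time stands still between calls to the robot, and variables do not carry over. Pictures are saved under pics/ and viewed, about 12 in all and at most 16, crops included, and the job is handed in when it is done.

Besides the shell and the picture viewer there is one more tool, called in YAML: its name, and indented under it one key for each argument. send_rows: Moves the arm, as the interface text tells. Its arguments: {"type":"object","properties":{"series":{"type":"array"},"newtons":{"type":"number"}},"required":["series"]}

```bash
ls; mkdir -p pics; python3 - <<'E'
from workcell import *
import cv2,numpy as np
print(get_state())
for n in("top","side"):
    print(n,camera_info(n)); cv2.imwrite(f"pics/{n}0.png",read_camera(n))
try: print(grip_point_offset)
except Exception as e: print(e)
E
```

```text
pics
{'clock': 0.0, 'joint_pos': array([-1.41460171e+00,  3.13994996e-01,  4.49710049e-02,  1.30362424e+00,
        1.21290247e-05,  1.43117271e+00]), 'qvel': array([-1.74839936e-04, -1.30806808e-03,  4.96260531e-04,  5.75401610e-04,
       -9.69580988e-07,  5.01597275e-05]), 'tau': array([-7.88141188e-04, -4.80629325e+01,  2.98530579e+01,  1.93131482e-02,
       -1.11871020e-04,  2.76541124e-05]), 'tcp_pos': array([ 0.16751846, -0.54946706,  0.20900874]), 'orientation': array([-9.25969037e-04,  9.89080950e-01,  1.47370336e-01, -1.60757452e-06]), 'wrist_force': array([-0.00394242, -0.325769  ,  0.56200697]), 'ft_torque': array([ 0.0224336 , -0.00186133, -0.01871577]), 'finger_gap': 0.0853267045147054}
top {'K': array([[406.72932554,   0.        , 255.14927955],
       [  0.        , 406.72932554, 195.77962402],
       [  0.        ,   0.        ,   1.        ]]), 'D': array([-0.0948765,  0.       ,  0.       ,  0.       ,  0.       ]), 'xyz': array([0.4161495 , 0.05615456, 1.35482534]), 'attitude': array([-0.02607561,  0.7064114 , -0.70584887,  0.04561106])}
side {'K': array([[497.0934337 ,   0.        , 255.86657672],
       [  0.        , 497.0934337 , 190.9276702 ],
       [  0.        ,   0.        ,   1.        ]]), 'D': array([0.00749751, 0.        , 0.        , 0.        , 0.        ]), 'xyz': array([-0.32310107,  1.16292656,  0.95730139]), 'attitude': array([ 0.16399045, -0.27044021,  0.82533517, -0.46775109])}
0.0187
```

View pics/top0.png

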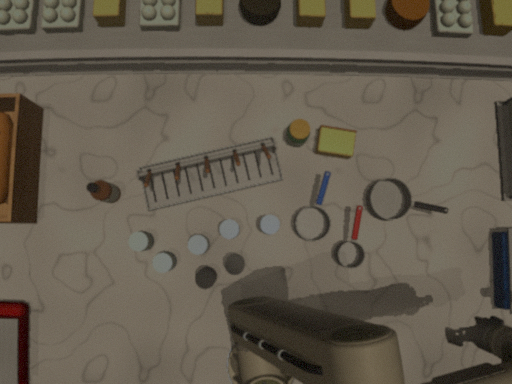

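View pics/side0.png

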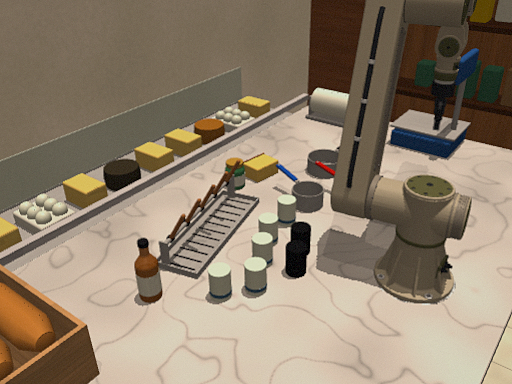

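The top view shows white cups at (140,241), (163,262), (198,244), (229,229) and (270,225). Two black look-alikes are at (206,277) and (234,263), and I leave those alone. The blue-handled pan is at (311,223), the red one at (350,253) and the black-handled large one at (387,199). The drainer sits around (210,172).

```bash
cat > lib.py <<'E'
from workcell import *
import cv2,numpy as np
from scipy.spatial.transform import Rotation as R
from scipy.optimize import minimize
def q2R(q): return R.from_quat(np.r_[q[1:],q[0]])
def proj(cam,P):
    c=camera_info(cam); r=q2R(c["attitude"]).as_matrix()
    rv=cv2.Rodrigues(r.T)[0]
    return cv2.projectPoints(np.asarray(P,float).reshape(-1,1,3),rv,-r.T@c["xyz"],c["K"],c["D"])[0][:,0]
def unproj(cam,uv,z):
    c=camera_info(cam); n=cv2.undistortPoints(np.array([[uv]],float),c["K"],c["D"])[0,0]
    d=q2R(c["attitude"]).apply([n[0],n[1],1]); return c["xyz"]+d*(z-c["xyz"][2])/d[2]
A=np.linspace(0,2*np.pi,32,endpoint=False)
def ring(r,z,x=0,y=0): return np.c_[x+r*np.cos(A),y+r*np.sin(A),0*A+z]
def box(x0,x1,y0,y1,z0,z1): return np.array([[x,y,z] for x in(x0,x1) for y in(y0,y1) for z in(z0,z1)])
cup=[np.r_[ring(.031,0),ring(.031,.092)]]
def pan(D,h):
    r=D/2; hd=box(0,.115,-.01,.01,-.006,.006); hd=hd@R.from_euler('y',-.2).as_matrix().T+[r,0,h+.004]
    return [np.r_[ring(r,0),ring(r,h)],hd]
pans=dict(pan_large=pan(.14,.064),pan_middle=pan(.114,.066),pan_small=pan(.088,.068))
def peg(y): 
    t=np.array([-.0575,y,.1846]); b=np.array([0,y,.085]); 
    return np.array([p+[s*.007,u*.007,0] for p in(t,b) for s in(-1,1) for u in(-1,1)])
drainer=[box(-.11,.04,-.23,.23,0,.022),box(-.007,.007,-.222,.222,.078,.092)]+[peg(y) for y in(-.184,-.092,0,.092,.184)]+[box(-.02,.02,s*.222-.003,s*.222+.003,0,.1) for s in(-1,1)]
def render(cam,parts,p,z=0):
    M=np.zeros((768*2,1024*2),np.uint8)
    r=R.from_euler('z',p[2] if len(p)>2 else 0)
    for q in parts:
        uv=proj(cam,r.apply(q)+[p[0],p[1],z]); cv2.fillConvexPoly(M,cv2.convexHull((uv*4+1.5).round().astype(np.int32)),1)
    return cv2.resize(M.astype(np.float32),(512,384),interpolation=cv2.INTER_AREA)
def fit(masks,parts,p0,z=0,step=(.02,.02,.2)):
    def f(p):
        s=0
        for cam,m in masks.items():
            a=render(cam,parts,p,z); s+=1-np.minimum(a,m).sum()/np.maximum(a,m).sum()
        return s/len(masks)
    p0=np.array(p0,float); S=np.vstack([p0]+[p0+np.eye(len(p0))[i]*step[i] for i in range(len(p0))])
    o=minimize(f,p0,method='Nelder-Mead',options=dict(initial_simplex=S,xatol=2e-4,fatol=1e-4,maxiter=150)); return o.x,1-o.fun
E
python3 - <<'E'
from lib import *
img={c:read_camera(c) for c in("top","side")}
def cen(d): m=d["pixels"]; return np.argwhere(m).mean(0)[::-1]
for d in silhouettes("top","cup1"):
    m=d["pixels"].astype(np.float32); u=cen(d); p0=unproj("top",u,.07)[:2]
    x,s=fit({"top":m},cup,p0); print("cup",round(d["p"],2),u.round(),"mean",img["top"][d["pixels"]].mean().round(),x.round(4),round(s,2))
for d in silhouettes("side","cup1"):
    m=d["pixels"].astype(np.float32); u=cen(d); p0=unproj("side",u,.046)[:2]
    x,s=fit({"side":m},cup,p0); print("side cup",round(d["p"],2),u.round(),img["side"][d["pixels"]].mean().round(),x.round(4),round(s,2))
for n in list(pans)+["drainer"]:
    for d in silhouettes("top",n)[:2]:
        m=d["pixels"].astype(np.float32); u=cen(d); p0=unproj("top",u,.05)[:2]
        best=max((fit({"top":m},pans.get(n,drainer),[*p0,a]) for a in ([0,1.5,3,4.5] if n in pans else [0.2,-.2])),key=lambda t:t[1])
        print(n,round(d["p"],2),u.round(),best)
for n in("olive_jar","cheese","oil_bottle"):
    for d in silhouettes("top",n)[:1]: print(n,d["p"],d["box"],unproj("top",cen(d),.05))
E
```

```text
cup 0.74 [198. 244.] mean 112.0 [0.3932 0.2013] 0.96
cup 0.72 [165. 262.] mean 106.0 [0.3373 0.3071] 0.94
cup 0.7 [141. 242.] mean 103.0 [0.4022 0.3841] 0.89
cup 0.67 [229. 229.] mean 118.0 [0.443  0.1019] 0.95
cup 0.67 [235. 264.] mean 60.0 [0.3325 0.0849] 0.95
cup 0.66 [269. 224.] mean 118.0 [ 0.458 -0.024] 0.95
cup 0.62 [205. 277.] mean 49.0 [0.2906 0.177 ] 0.95
side cup 0.95 [295. 258.] 13.0 [0.2895 0.1804] 0.93
side cup 0.9 [255. 276.] 127.0 [0.3373 0.3141] 0.96
side cup 0.85 [219. 282.] 126.0 [0.4022 0.3896] 0.95
side cup 0.82 [269. 225.] 142.0 [0.444  0.1041] 0.73
side cup 0.65 [286. 210.] 120.0 [ 0.4574 -0.0209] 0.85
side cup 0.65 [301. 232.] 22.0 [0.3326 0.089 ] 0.6
side cup 0.59 [262. 246.] 137.0 [0.3962 0.2003] 0.76
pan_large 0.6 [393. 200.] (array([ 0.54151569, -0.42229476,  4.47869515]), np.float64(0.9481449723243713))
pan_middle 0.89 [314. 218.] (array([ 0.46178731, -0.16453264,  1.74506114]), np.float64(0.7060640454292297))
pan_middle 0.44 [140. 241.] (array([0.41063695, 0.38777952, 4.6668682 ]), np.float64(0.2962421178817749))
pan_small 0.75 [351. 246.] (array([ 0.360
[... 444 characters left out ...]
thod='Nelder-Mead',options=dict(initial_simplex=S,xatol=2e-4,fatol=1e-4,maxiter=150)); return o.x,1-o.fun
    res = _minimize_neldermead(fun, x0, args, callback, bounds=bounds,
                               **options)
    fxr = func(xr)
    fx = function(np.copy(x), *(wrapper_args + args))
  File "lib.py", line 35, in f
    a=render(cam,parts,p,z); s+=1-np.minimum(a,m).sum()/np.maximum(a,m).sum()
  File "lib.py", line 29, in render
    uv=proj(cam,r.apply(q)+[p[0],p[1],z]); cv2.fillConvexPoly(M,cv2.convexHull((uv*4+1.5).round().astype(np.int32)),1)
  File "lib.py", line 7, in proj
    c=camera_info(cam); r=q2R(c["attitude"]).as_matrix()
ValueError: time passes only in moves, steps and waits
```

```bash
cat >> lib.py <<'E'
import functools
camera_info=functools.lru_cache(None)(camera_info)
E
cat > pans.py <<'E'
from lib import *
import sys
def cen(d): return np.argwhere(d["pixels"]).mean(0)[::-1]
def look(n,cams=("top","side"),guess=None):
    M={}
    for c in cams:
        read_camera(c)
        L=silhouettes(c,n)
        if L: M[c]=L[0]["pixels"].astype(np.float32); print(n,c,round(L[0]["p"],2),L[0]["box"])
    for cs in ([c] for c in M):
        p0=unproj(cs[0],cen({"pixels":M[cs[0]]>.5}),.05)[:2]
        b=max((fit({c:M[c] for c in cs},pans.get(n,drainer),[*p0,a],step=(.02,.02,.3)) for a in ([-.1,1.5,3,4.5] if n in pans else [.2])),key=lambda t:t[1])
        print(n,cs,b[0].round(4),round(b[1],3))
if __name__=="__main__":
    for n in sys.argv[1:]: look(n)
E
python3 pans.py pan_large pan_middle pan_small drainer; python3 - <<'E'
from lib import *
for n in("olive_jar","cheese","oil_bottle"):
    for d in silhouettes("top",n)[:1]: print(n,d["p"],d["box"],unproj("top",np.argwhere(d["pixels"]).mean(0)[::-1],.06))
print(get_state()["clock"])
im=read_camera("top"); cv2.imwrite("pics/crop1.png",cv2.resize(im[130:300,120:290],None,fx=3.5,fy=3.5,interpolation=cv2.INTER_CUBIC))
E
```

```text
pan_large top 0.78 [362.0, 174.8, 86.8, 46.2]
pan_large side 0.63 [307.2, 148.4, 28.5, 31.0]
pan_large ['top'] [ 0.5421 -0.4209  4.4708] 0.952
pan_large ['side'] [ 0.5424 -0.4186  2.3417] 0.703
pan_middle top 0.97 [296.8, 169.4, 35.0, 75.2]
pan_middle side 0.97 [278.1, 167.4, 48.0, 45.0]
pan_middle ['top'] [ 0.4607 -0.165  -0.2488] 0.934
pan_middle ['side'] [ 0.4593 -0.1604 -0.2558] 0.896
pan_small side 0.66 [317.8, 160.3, 16.7, 13.2]
pan_small ['side'] [ 0.5334 -0.4283  1.982 ] 0.131
drainer top 0.84 [137.5, 132.9, 145.0, 77.4]
drainer side 0.87 [157.1, 159.4, 101.5, 120.9]
drainer ['top'] [0.665  0.176  0.2346] 0.972
drainer ['side'] [0.6622 0.1817 0.2346] 0.963
olive_jar 0.75 [286.0, 120.3, 21.2, 28.4] [ 0.75567611 -0.11883909  0.06      ]
cheese 0.87 [317.3, 123.4, 37.5, 33.6] [ 0.7266724  -0.24190308  0.06      ]
1.45
```

View pics/crop1.png

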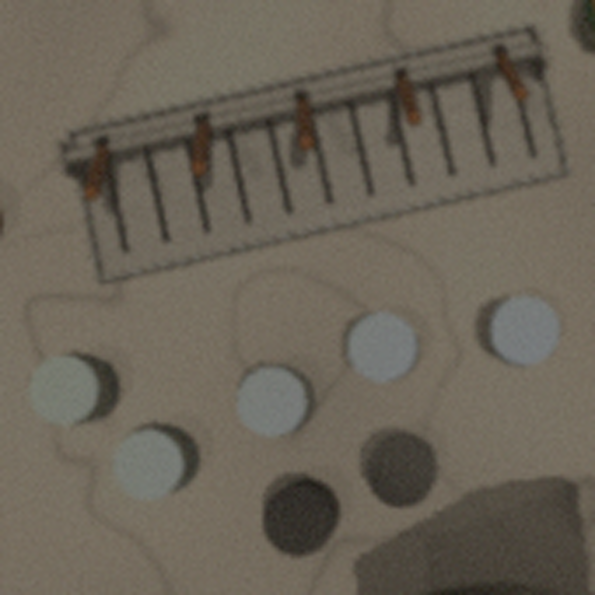

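The crop shows five pale cups, at crop (65,388), (150,465), (272,400), (381,346) and (524,330). They match the "white cup" description. The dark cups at (300,515) and (399,468) are look-alikes and stay where they are. Peg tips are at about (92,195), (202,172), (307,147), (411,120) and (519,95).

```bash
cat > plan.py <<'E'
from lib import *
D=np.array([.6636,.1785]); YAW=.2346; RD=R.from_euler('z',YAW)
CUPS=np.array([[.458,-.0225],[.4435,.103],[.3947,.2008],[.3373,.3106],[.4022,.3870]])
DOWN=lambda psi: R.from_euler('z',psi)*R.from_euler('x',np.pi)     # tool x at yaw psi, z down
GR=DOWN(YAW+np.pi); TILT=RD*R.from_euler('y',-np.pi/6)*RD.inv()*GR
AX=RD.apply([-.5,0,.8660254])                                      # up along the pegs
def tip(i): return RD.apply([-.0575,-.184+.092*i,.1846])+[*D,0]
def cur(): s=get_state(); return s["tcp_pos"],q2R(s["orientation"])
def rel(p0,r0,p,r):
    d=r0.inv().apply(np.array(p)-p0)*100; v=(r0.inv()*r).as_rotvec(degrees=True)
    n=max(np.linalg.norm(d)/4.17,np.linalg.norm(v)/7.16)
    print("shift",d.round(1),"turn",v.round(1),"rows>=",np.ceil(n),"norm",np.linalg.norm(d).round(1))
def chain(*W,start=None):
    p,r=start or cur()
    for q,s in W: rel(p,r,q,s); p,r=np.array(q),s
def status():
    s=get_state(); print({k:np.round(s[k],3).tolist() for k in("clock","tcp_pos","orientation","joint_pos","wrist_force","finger_gap")})
def cup_pick(i): status(); c=CUPS[i]; chain(([*c,.20],GR),([*c,.04],GR))
def cup_place(i):
    status(); t=tip(i)-AX*.047   # TCP when seated (TCP 40 mm above the mouth)
    chain((t+AX*.13,TILT),(t+AX*.004,TILT),(t+AX*.12,TILT))
E
python3 - <<'E'
from plan import *
for i in range(5): print(tip(i).round(3),proj("top",tip(i))[0].round(1), ((proj("top",tip(i))[0]-[120,130])*3.5).round())
p,r=cur()
chain(([.42,-.25,.25],DOWN(1.8)),start=(p,r))
chain(([.458,-.0225,.20],GR),([.458,-.0225,.04],GR),start=(np.array([.42,-.25,.25]),DOWN(1.8)))
E
```

```text
[ 0.65  -0.014  0.185] [268.  156.7] [518.  93.]
[0.629 0.076 0.185] [237.3 163.7] [411. 118.]
[0.608 0.165 0.185] [206.5 170.9] [303. 143.]
[0.586 0.255 0.185] [175.6 178.1] [195. 168.]
[0.565 0.344 0.185] [144.7 185.4] [ 86. 194.]
shift [ 32.9 -21.3  -4. ] turn [  0.    0.  -86.2] rows>= 13.0 norm 39.4
shift [21.3  8.9  5. ] turn [  0.    0.  -90.3] rows>= 13.0 norm 23.6
shift [-0. -0. 16.] turn [0. 0. 0.] rows>= 4.0 norm 16.0
```

send_rows:
  series: [32.9,-21.3,-4,0,0,-86,1,32.9,-21.3,-4,0,0,-86,1,32.9,-21.3,-4,0,0,-86,1,32.9,-21.3,-4,0,0,-86,1,32.9,-21.3,-4,0,0,-86,1,32.9,-21.3,-4,0,0,-86,1,32.9,-21.3,-4,0,0,-86,1,32.9,-21.3,-4,0,0,-86,1,32.9,-21.3,-4,0,0,-86,1,32.9,-21.3,-4,0,0,-86,1]
  newtons: 40

```text
clock: 2.33
tcp_pos: [0.4225, -0.2471, 0.2508]
orientation: [0.001, 0.713, 0.702, 0.001]
wrist_force: [0.1, 0.0, -0.0]
finger_gap: 0.0851
```

```bash
python3 -c "
from plan import *
cup_pick(0)"
```

```text
{'clock': 2.333, 'tcp_pos': [0.422, -0.247, 0.251], 'orientation': [0.001, 0.713, 0.702, 0.001], 'joint_pos': [-0.694, 0.136, -0.081, 1.352, 0.001, 0.892], 'wrist_force': [0.082, 0.023, -0.013], 'finger_gap': 0.085}
shift [22.5  3.2  5.1] turn [ 1.000e-01  1.000e-01 -1.043e+02] rows>= 15.0 norm 23.3
shift [-0. -0. 16.] turn [0. 0. 0.] rows>= 4.0 norm 16.0
```

send_rows:
  series: [22.5,3.2,5.1,0,0,-66,1,22.5,3.2,5.1,0,0,-66,1,22.5,3.2,5.1,0,0,-66,1,22.5,3.2,5.1,0,0,-66,1,22.5,3.2,5.1,0,0,-66,1,22.5,3.2,5.1,0,0,-66,1,22.5,3.2,5.1,0,0,-66,1,22.5,3.2,5.1,0,0,-66,1,22.5,3.2,5.1,0,0,-66,1,22.5,3.2,5.1,0,0,-66,1]

```text
clock: 3.17
tcp_pos: [0.4579, -0.0258, 0.1989]
orientation: [0.0, 0.217, 0.976, -0.0]
wrist_force: [0.3, -0.0, -0.5]
finger_gap: 0.0853
```

send_rows:
  series: [0,0,0,0,0,-38.2,1,0,0,0,0,0,-38.2,1,0,0,0,0,0,-38.2,1,0,0,0,0,0,-38.2,1,0,0,0,0,0,-38.2,1,0,0,0,0,0,-38.2,1,0,0,0,0,0,-38.2,1]

```text
clock: 3.75
tcp_pos: [0.4579, -0.0263, 0.199]
orientation: [0.0, -0.112, 0.994, -0.0]
wrist_force: [0.7, -0.2, 0.5]
finger_gap: 0.0853
```

```bash
python3 -c "
from plan import *
cup_pick(0)"
```

```text
{'clock': 3.75, 'tcp_pos': [0.458, -0.026, 0.199], 'orientation': [0.0, -0.112, 0.994, -0.0], 'joint_pos': [-0.233, 0.092, -0.258, 1.22, -0.0, -0.456], 'wrist_force': [0.674, -0.216, 0.454], 'finger_gap': 0.085}
shift [-0.1  0.4 -0.1] turn [-0.   0.  -0.6] rows>= 1.0 norm 0.4
shift [-0. -0. 16.] turn [0. 0. 0.] rows>= 4.0 norm 16.0
```

send_rows:
  series: [0,0.4,4,0,0,0,1,0,0.4,8,0,0,0,1,0,0.4,12,0,0,0,1,0,0.4,15.9,0,0,0,1,0,0.4,15.9,0,0,0,1,0,0.4,15.9,0,0,0,0,0,0.4,15.9,0,0,0,0,0,0.4,15.9,0,0,0,0,0,0.4,15.9,0,0,0,0,0,0.4,15.9,0,0,0,0]
  newtons: 40

```text
clock: 4.58
tcp_pos: [0.4591, -0.0229, 0.0421]
orientation: [0.002, -0.111, 0.994, -0.001]
wrist_force: [-0.4, 0.9, 7.4]
finger_gap: 0.0603
```

```bash
python3 -c "
from plan import *
cup_place(0)"
```

```text
{'clock': 4.583, 'tcp_pos': [0.459, -0.023, 0.042], 'orientation': [0.002, -0.111, 0.994, -0.001], 'joint_pos': [-0.225, 0.216, -0.526, 0.825, -0.0, -0.447], 'wrist_force': [-0.372, 0.943, 7.407], 'finger_gap': 0.06}
shift [-14.8  -3.4 -21.4] turn [ -0.3 -29.8  -0.6] rows>= 7.0 norm 26.2
shift [-0.  -0.  12.6] turn [0. 0. 0.] rows>= 4.0 norm 12.6
shift [  0.    0.  -11.6] turn [0. 0. 0.] rows>= 3.0 norm 11.6
```

send_rows:
  series: [0,0,-4,0,0,0,0,0,0,-8,0,0,0,0,-14.8,-3.4,-21.4,0,-29.8,-0.6,0,-14.8,-3.4,-21.4,0,-29.8,-0.6,0,-14.8,-3.4,-21.4,0,-29.8,-0.6,0,-14.8,-3.4,-21.4,0,-29.8,-0.6,0,-14.8,-3.4,-21.4,0,-29.8,-0.6,0,-14.8,-3.4,-21.4,0,-29.8,-0.6,0,-14.8,-3.4,-21.4,0,-29.8,-0.6,0,-14.8,-3.4,-21.4,0,-29.8,-0.6,0]

```text
clock: 5.42
tcp_pos: [0.6078, -0.0227, 0.2535]
orientation: [0.255, -0.113, 0.96, 0.029]
wrist_force: [0.3, -0.4, -2.4]
finger_gap: 0.0603
```

```bash
python3 -c "
from plan import *
cup_place(0); im=read_camera('side'); cv2.imwrite('pics/s1.png',cv2.resize(im[100:300,140:390],None,fx=3,fy=3))"
```

```text
{'clock': 5.417, 'tcp_pos': [0.608, -0.023, 0.253], 'orientation': [0.255, -0.113, 0.96, 0.029], 'joint_pos': [-0.305, -0.029, -0.39, 0.754, 0.255, -0.479], 'wrist_force': [0.269, -0.359, -2.409], 'finger_gap': 0.06}
shift [-0.3 -0.1 -0.2] turn [-0.2 -0.3 -0. ] rows>= 1.0 norm 0.4
shift [-0.  -0.  12.6] turn [0. 0. 0.] rows>= 4.0 norm 12.6
shift [  0.    0.  -11.6] turn [0. 0. 0.] rows>= 3.0 norm 11.6
```

View pics/s1.png

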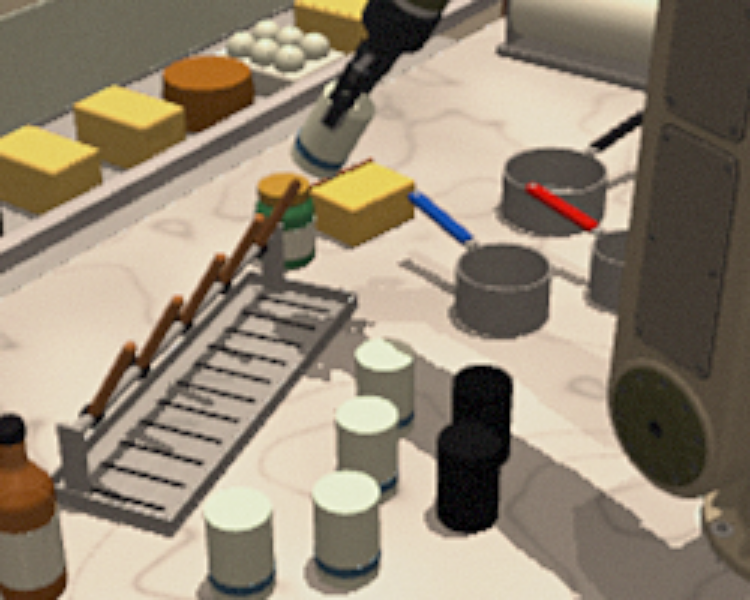

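The side crop shows the cup held mouth-down at (335,130), with its axis parallel to the pegs. It is above and in line with peg 1's tip at (295,185). Lowering.

send_rows:
  series: [-0.3,0,0,0,0,0,0,-0.3,0,2.5,0,0,0,0,-0.3,0,5,0,0,0,0,-0.3,0,7.5,0,0,0,0,-0.3,0,9.5,0,0,0,0,-0.3,0,11,0,0,0,0,-0.3,0,12,0,0,0,0,-0.3,0,12.4,0,0,0,0,-0.3,0,12.4,0,0,0,0]

```text
clock: 6.22
tcp_pos: [0.6707, -0.0079, 0.1463]
orientation: [0.254, -0.113, 0.96, 0.029]
wrist_force: [0.4, -0.5, -2.1]
finger_gap: 0.0601
```

```bash
python3 -c "
from plan import *
cup_place(0); im=read_camera('side'); cv2.imwrite('pics/s2.png',cv2.resize(im[100:220,180:330],None,fx=4,fy=4))"
```

```text
{'clock': 6.217, 'tcp_pos': [0.671, -0.008, 0.146], 'orientation': [0.254, -0.113, 0.96, 0.029], 'joint_pos': [-0.241, 0.161, -0.463, 0.478, 0.227, -0.42], 'wrist_force': [0.408, -0.49, -2.077], 'finger_gap': 0.06}
shift [ -0.   -0.1 -12.7] turn [-0.1 -0.3 -0. ] rows>= 4.0 norm 12.7
shift [-0.  -0.  12.6] turn [0. 0. 0.] rows>= 4.0 norm 12.6
shift [  0.    0.  -11.6] turn [0. 0. 0.] rows>= 3.0 norm 11.6
```

View pics/s2.png

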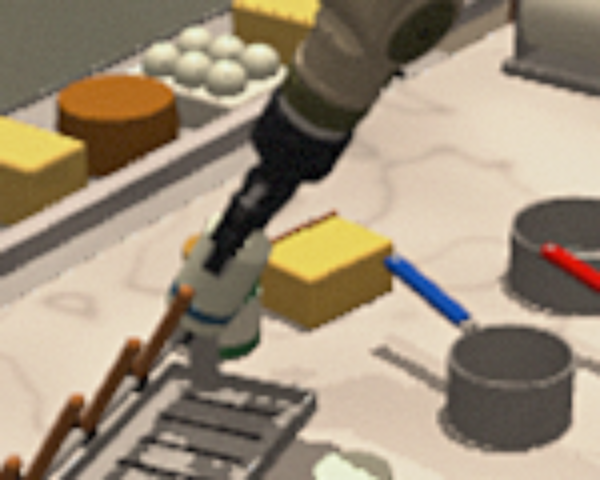

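Only pegs 2–5 show, with peg 2's tip at (185,292) in the crop, so peg 1 is inside the cup. Releasing and backing out.

send_rows:
  series: [0,0,0.2,0,0,0,0.88,0,0,0.2,0,0,0,0.88,0,0,0.2,0,0,0,0.88,0,0,0.2,0,0,0,0.88,0,0,-1,0,0,0,0.88,0,0,-3,0,0,0,0.88,0,0,-6,0,0,0,0.88,0,0,-9,0,0,0,0.88,0,0,-12,0,0,0,0.88,0,0,-12,0,0,0,0.88]

```text
clock: 7.1
tcp_pos: [0.6147, -0.0229, 0.2596]
orientation: [0.26, -0.113, 0.959, 0.027]
wrist_force: [1.2, -0.7, 0.3]
finger_gap: 0.0752
```

```bash
python3 -c "
from plan import *
cup_pick(1); im=read_camera('side'); cv2.imwrite('pics/s3.png',cv2.resize(im[100:220,180:330],None,fx=4,fy=4))"
```

```text
{'clock': 7.1, 'tcp_pos': [0.615, -0.023, 0.26], 'orientation': [0.26, -0.113, 0.959, 0.027], 'joint_pos': [-0.302, -0.028, -0.379, 0.749, 0.254, -0.475], 'wrist_force': [1.231, -0.662, 0.299], 'finger_gap': 0.075}
shift [14.8 16.2 -1.9] turn [-0.5 30.3 -0. ] rows>= 6.0 norm 22.1
shift [-0. -0. 16.] turn [0. 0. 0.] rows>= 4.0 norm 16.0
```

View pics/s3.png

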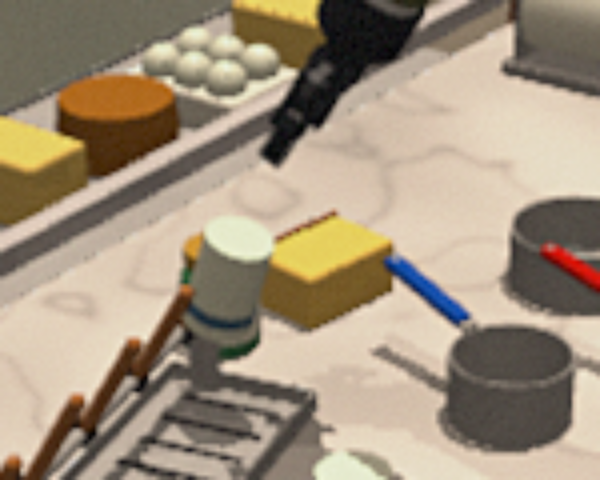

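The cup hangs on peg 1 at (228,280). Now the second cup.

send_rows:
  series: [14.8,16.2,-1.9,0,30.2,0,1,14.8,16.2,-1.9,0,30.2,0,1,14.8,16.2,-1.9,0,30.2,0,1,14.8,16.2,-1.9,0,30.2,0,1,14.8,16.2,-1.9,0,30.2,0,1,14.8,16.2,-1.9,0,30.2,0,1,14.8,16.2,-1.9,0,30.2,0,1,14.8,16.2,-1.9,0,30.2,0,1,14.8,16.2,-1.9,0,30.2,0,1]

```text
clock: 7.9
tcp_pos: [0.4428, 0.1035, 0.1948]
orientation: [-0.002, -0.116, 0.993, -0.002]
wrist_force: [0.9, -1.5, -0.3]
finger_gap: 0.0853
```

send_rows:
  series: [0,0,4,0,0,0,1,0,0,8,0,0,0,1,0,0,12,0,0,0,1,0,0,15.9,0,0,0,1,0,0,15.9,0,0,0,1,0,0,15.9,0,0,0,0,0,0,15.9,0,0,0,0,0,0,15.9,0,0,0,0,0,0,15.9,0,0,0,0,0,0,15.9,0,0,0,0]
  newtons: 40

```text
clock: 8.73
tcp_pos: [0.4435, 0.1031, 0.0378]
orientation: [-0.001, -0.116, 0.993, -0.002]
wrist_force: [-0.3, 0.8, 7.5]
finger_gap: 0.0608
```

```bash
python3 -c "
from plan import *
cup_place(1)"
```

```text
{'clock': 8.733, 'tcp_pos': [0.443, 0.103, 0.038], 'orientation': [-0.001, -0.116, 0.993, -0.002], 'joint_pos': [0.055, 0.218, -0.535, 0.819, -0.004, -0.178], 'wrist_force': [-0.324, 0.802, 7.509], 'finger_gap': 0.061}
shift [-13.2  -7.1 -21.9] turn [ -0.3 -30.1  -0. ] rows>= 7.0 norm 26.5
shift [-0.  -0.  12.6] turn [0. 0. 0.] rows>= 4.0 norm 12.6
shift [  0.    0.  -11.6] turn [0. 0. 0.] rows>= 3.0 norm 11.6
```

send_rows:
  series: [0,0,-4,0,0,0,0,0,0,-8,0,0,0,0,-13.2,-7.1,-21.9,0,-30.1,0,0,-13.2,-7.1,-21.9,0,-30.1,0,0,-13.2,-7.1,-21.9,0,-30.1,0,0,-13.2,-7.1,-21.9,0,-30.1,0,0,-13.2,-7.1,-21.9,0,-30.1,0,0,-13.2,-7.1,-21.9,0,-30.1,0,0,-13.2,-7.1,-21.9,0,-30.1,0,0,-13.2,-7.1,-21.9,0,-30.1,0,0]

```text
clock: 9.57
tcp_pos: [0.586, 0.0656, 0.2533]
orientation: [0.254, -0.113, 0.96, 0.029]
wrist_force: [-0.9, 0.3, -1.6]
finger_gap: 0.0603
```

send_rows:
  series: [-0.2,0,0,0,0,0,0,-0.2,0,2.5,0,0,0,0,-0.2,0,5,0,0,0,0,-0.2,0,7.5,0,0,0,0,-0.2,0,9.5,0,0,0,0,-0.2,0,11,0,0,0,0,-0.2,0,12,0,0,0,0,-0.2,0,12.4,0,0,0,0,-0.2,0,12.4,0,0,0,0]

```text
clock: 10.32
tcp_pos: [0.6478, 0.0803, 0.1452]
orientation: [0.253, -0.113, 0.96, 0.029]
wrist_force: [0.1, -0.6, -1.8]
finger_gap: 0.0606
```

```bash
python3 -c "
from plan import *
cup_place(1)"
```

```text
{'clock': 10.317, 'tcp_pos': [0.648, 0.08, 0.145], 'orientation': [0.253, -0.113, 0.96, 0.029], 'joint_pos': [-0.073, 0.116, -0.522, 0.436, 0.148, -0.27], 'wrist_force': [0.103, -0.614, -1.788], 'finger_gap': 0.061}
shift [ -0.2  -0.  -12.7] turn [-0.1 -0.5 -0. ] rows>= 4.0 norm 12.7
shift [-0.  -0.  12.6] turn [0. 0. 0.] rows>= 4.0 norm 12.6
shift [  0.    0.  -11.6] turn [0. 0. 0.] rows>= 3.0 norm 11.6
```

Pose as expected, with no contact load. Releasing, then on to cup 3.

send_rows:
  series: [0,0,0.2,0,0,0,0.88,0,0,0.2,0,0,0,0.88,0,0,0.2,0,0,0,0.88,0,0,0.2,0,0,0,0.88,0,0,-1,0,0,0,0.88,0,0,-3,0,0,0,0.88,0,0,-6,0,0,0,0.88,0,0,-9,0,0,0,0.88,0,0,-12,0,0,0,0.88,0,0,-12,0,0,0,0.88]

```text
clock: 11.15
tcp_pos: [0.592, 0.0658, 0.2591]
orientation: [0.26, -0.113, 0.959, 0.027]
wrist_force: [1.4, 0.3, 0.4]
finger_gap: 0.0751
```

```bash
python3 -c "
from plan import *
cup_pick(2)"
```

```text
{'clock': 11.15, 'tcp_pos': [0.592, 0.066, 0.259], 'orientation': [0.26, -0.113, 0.959, 0.027], 'joint_pos': [-0.116, -0.084, -0.439, 0.713, 0.168, -0.307], 'wrist_force': [1.399, 0.271, 0.388], 'finger_gap': 0.075}
shift [16.8 17.7 -3.1] turn [-0.4 30.3 -0. ] rows>= 6.0 norm 24.6
shift [-0. -0. 16.] turn [0. 0. 0.] rows>= 4.0 norm 16.0
```

send_rows:
  series: [16.8,17.7,-3.1,0,30.2,0,1,16.8,17.7,-3.1,0,30.2,0,1,16.8,17.7,-3.1,0,30.2,0,1,16.8,17.7,-3.1,0,30.2,0,1,16.8,17.7,-3.1,0,30.2,0,1,16.8,17.7,-3.1,0,30.2,0,1,16.8,17.7,-3.1,0,30.2,0,1,16.8,17.7,-3.1,0,30.2,0,1,16.8,17.7,-3.1,0,30.2,0,1,16.8,17.7,-3.1,0,30.2,0,1]

```text
clock: 11.98
tcp_pos: [0.3943, 0.2009, 0.1951]
orientation: [-0.003, -0.116, 0.993, -0.002]
wrist_force: [0.4, -0.2, 0.0]
finger_gap: 0.0854
```

send_rows:
  series: [0,0,4,0,0,0,1,0,0,8,0,0,0,1,0,0,12,0,0,0,1,0,0,15.7,0,0,0,1,0,0,15.7,0,0,0,1,0,0,15.7,0,0,0,0,0,0,15.7,0,0,0,0,0,0,15.7,0,0,0,0,0,0,15.7,0,0,0,0,0,0,15.7,0,0,0,0]

```text
clock: 12.82
tcp_pos: [0.3942, 0.201, 0.0397]
orientation: [-0.002, -0.116, 0.993, -0.002]
wrist_force: [0.1, 0.9, 7.4]
finger_gap: 0.0614
```

```bash
python3 -c "
from plan import *
cup_place(2)"
```

```text
{'clock': 12.817, 'tcp_pos': [0.394, 0.201, 0.04], 'orientation': [-0.002, -0.116, 0.993, -0.002], 'joint_pos': [0.292, 0.195, -0.559, 0.82, -0.003, 0.059], 'wrist_force': [0.096, 0.866, 7.412], 'finger_gap': 0.061}
shift [-15.7  -8.5 -21.7] turn [ -0.2 -30.2  -0.1] rows>= 7.0 norm 28.1
shift [-0.   0.  12.6] turn [0. 0. 0.] rows>= 4.0 norm 12.6
shift [  0.    0.  -11.6] turn [0. 0. 0.] rows>= 3.0 norm 11.6
```

send_rows:
  series: [0,0,-4,0,0,0,0,0,0,-8,0,0,0,0,-15.7,-8.5,-21.7,0,-30.1,0,0,-15.7,-8.5,-21.7,0,-30.1,0,0,-15.7,-8.5,-21.7,0,-30.1,0,0,-15.7,-8.5,-21.7,0,-30.1,0,0,-15.7,-8.5,-21.7,0,-30.1,0,0,-15.7,-8.5,-21.7,0,-30.1,0,0,-15.7,-8.5,-21.7,0,-30.1,0,0,-15.7,-8.5,-21.7,0,-30.1,0,0]

```text
clock: 13.65
tcp_pos: [0.5658, 0.1547, 0.2542]
orientation: [0.254, -0.112, 0.96, 0.028]
wrist_force: [-1.3, -0.8, -1.8]
finger_gap: 0.0612
```

send_rows:
  series: [-0.2,0,0,0,0,0,0,-0.2,0,2.5,0,0,0,0,-0.2,0,5,0,0,0,0,-0.2,0,7.5,0,0,0,0,-0.2,0,9.5,0,0,0,0,-0.2,0,11,0,0,0,0,-0.2,0,12,0,0,0,0,-0.2,0,12.4,0,0,0,0,-0.2,0,12.4,0,0,0,0]

```text
clock: 14.4
tcp_pos: [0.6259, 0.1696, 0.1446]
orientation: [0.252, -0.113, 0.961, 0.028]
wrist_force: [-0.6, -0.3, -1.3]
finger_gap: 0.0612
```

```bash
python3 -c "
from plan import *
cup_place(2)"
```

```text
{'clock': 14.4, 'tcp_pos': [0.626, 0.17, 0.145], 'orientation': [0.252, -0.113, 0.961, 0.028], 'joint_pos': [0.112, 0.106, -0.539, 0.416, 0.057, -0.107], 'wrist_force': [-0.588, -0.34, -1.344], 'finger_gap': 0.061}
shift [ -0.2  -0.  -12.7] turn [-0.1 -0.6  0. ] rows>= 4.0 norm 12.7
shift [-0.   0.  12.6] turn [0. 0. 0.] rows>= 4.0 norm 12.6
shift [  0.    0.  -11.6] turn [0. 0. 0.] rows>= 3.0 norm 11.6
```

send_rows:
  series: [0,0,0.2,0,0,0,0.88,0,0,0.2,0,0,0,0.88,0,0,0.2,0,0,0,0.88,0,0,0.2,0,0,0,0.88,0,0,-1,0,0,0,0.88,0,0,-3,0,0,0,0.88,0,0,-6,0,0,0,0.88,0,0,-9,0,0,0,0.88,0,0,-12,0,0,0,0.88,0,0,-12,0,0,0,0.88]

```text
clock: 15.23
tcp_pos: [0.5707, 0.156, 0.2587]
orientation: [0.259, -0.113, 0.959, 0.028]
wrist_force: [0.6, 1.0, 1.5]
finger_gap: 0.0754
```

```bash
python3 -c "
from plan import *
cup_pick(3)"
```

```text
{'clock': 15.233, 'tcp_pos': [0.571, 0.156, 0.259], 'orientation': [0.259, -0.113, 0.959, 0.028], 'joint_pos': [0.095, -0.098, -0.455, 0.691, 0.066, -0.121], 'wrist_force': [0.629, 1.017, 1.45], 'finger_gap': 0.075}
shift [19.5 20.5 -4.6] turn [-0.3 30.2 -0. ] rows>= 7.0 norm 28.6
shift [-0. -0. 16.] turn [0. 0. 0.] rows>= 4.0 norm 16.0
```

send_rows:
  series: [19.5,20.5,-4.6,0,30.2,0,1,19.5,20.5,-4.6,0,30.2,0,1,19.5,20.5,-4.6,0,30.2,0,1,19.5,20.5,-4.6,0,30.2,0,1,19.5,20.5,-4.6,0,30.2,0,1,19.5,20.5,-4.6,0,30.2,0,1,19.5,20.5,-4.6,0,30.2,0,1,19.5,20.5,-4.6,0,30.2,0,1,19.5,20.5,-4.6,0,30.2,0,1,19.5,20.5,-4.6,0,30.2,0,1]

```text
clock: 16.07
tcp_pos: [0.3354, 0.3112, 0.1942]
orientation: [-0.004, -0.117, 0.993, -0.002]
wrist_force: [0.2, 0.2, 0.3]
finger_gap: 0.0856
```

send_rows:
  series: [0,0,4,0,0,0,1,0,0,8,0,0,0,1,0,0,12,0,0,0,1,0,0,15.7,0,0,0,1,0,0,15.7,0,0,0,1,0,0,15.7,0,0,0,0,0,0,15.7,0,0,0,0,0,0,15.7,0,0,0,0,0,0,15.7,0,0,0,0,0,0,15.7,0,0,0,0]

```text
clock: 16.9
tcp_pos: [0.3357, 0.3111, 0.0392]
orientation: [-0.003, -0.116, 0.993, -0.001]
wrist_force: [0.3, -0.9, 7.0]
finger_gap: 0.0613
```

```bash
python3 -c "
from plan import *
cup_place(3)"
```

```text
{'clock': 16.9, 'tcp_pos': [0.336, 0.311, 0.039], 'orientation': [-0.003, -0.116, 0.993, -0.001], 'joint_pos': [0.571, 0.224, -0.523, 0.829, 0.001, 0.339], 'wrist_force': [0.304, -0.931, 6.999], 'finger_gap': 0.061}
shift [-18.8 -11.3 -21.8] turn [ -0.1 -30.3  -0.1] rows>= 8.0 norm 30.9
shift [-0.   0.  12.6] turn [0. 0. 0.] rows>= 4.0 norm 12.6
shift [  0.    0.  -11.6] turn [0. 0. 0.] rows>= 3.0 norm 11.6
```

send_rows:
  series: [0,0,-4,0,0,0,0,0,0,-8,0,0,0,0,-18.8,-11.3,-21.8,0,-30.1,0,0,-18.8,-11.3,-21.8,0,-30.1,0,0,-18.8,-11.3,-21.8,0,-30.1,0,0,-18.8,-11.3,-21.8,0,-30.1,0,0,-18.8,-11.3,-21.8,0,-30.1,0,0,-18.8,-11.3,-21.8,0,-30.1,0,0,-18.8,-11.3,-21.8,0,-30.1,0,0,-18.8,-11.3,-21.8,0,-30.1,0,0]

```text
clock: 17.73
tcp_pos: [0.548, 0.2439, 0.2574]
orientation: [0.256, -0.111, 0.96, 0.028]
wrist_force: [-0.8, -0.5, -2.1]
finger_gap: 0.061
```

send_rows:
  series: [-0.2,0,0,0,0,0,0,-0.2,0,2.5,0,0,0,0,-0.2,0,5,0,0,0,0,-0.2,0,7.5,0,0,0,0,-0.2,0,9.5,0,0,0,0,-0.2,0,11,0,0,0,0,-0.2,0,12,0,0,0,0,-0.2,0,12.4,0,0,0,0,-0.2,0,12.4,0,0,0,0]

```text
clock: 18.48
tcp_pos: [0.6044, 0.259, 0.1445]
orientation: [0.252, -0.113, 0.961, 0.028]
wrist_force: [0.2, -0.4, -1.1]
finger_gap: 0.0612
```

```bash
python3 -c "
from plan import *
cup_place(3)"
```

```text
{'clock': 18.483, 'tcp_pos': [0.604, 0.259, 0.145], 'orientation': [0.252, -0.113, 0.961, 0.028], 'joint_pos': [0.3, 0.129, -0.511, 0.42, -0.035, 0.057], 'wrist_force': [0.156, -0.44, -1.06], 'finger_gap': 0.061}
shift [ -0.2  -0.  -12.7] turn [-0.2 -0.7  0. ] rows>= 4.0 norm 12.7
shift [-0.   0.  12.6] turn [0. 0. 0.] rows>= 4.0 norm 12.6
shift [  0.    0.  -11.6] turn [0. 0. 0.] rows>= 3.0 norm 11.6
```

send_rows:
  series: [0,0,0.2,0,0,0,0.88,0,0,0.2,0,0,0,0.88,0,0,0.2,0,0,0,0.88,0,0,0.2,0,0,0,0.88,0,0,-1,0,0,0,0.88,0,0,-3,0,0,0,0.88,0,0,-6,0,0,0,0.88,0,0,-9,0,0,0,0.88,0,0,-12,0,0,0,0.88,0,0,-12,0,0,0,0.88]

```text
clock: 19.32
tcp_pos: [0.5493, 0.2461, 0.2588]
orientation: [0.258, -0.113, 0.959, 0.029]
wrist_force: [0.4, 0.2, 0.8]
finger_gap: 0.0753
```

```bash
python3 -c "
from plan import *
cup_pick(4)"
```

```text
{'clock': 19.317, 'tcp_pos': [0.549, 0.246, 0.259], 'orientation': [0.258, -0.113, 0.959, 0.029], 'joint_pos': [0.309, -0.069, -0.428, 0.688, -0.04, 0.065], 'wrist_force': [0.415, 0.18, 0.817], 'finger_gap': 0.075}
shift [12.5 17.1 -0.5] turn [-0.1 30.1 -0. ] rows>= 6.0 norm 21.2
shift [-0. -0. 16.] turn [0. 0. 0.] rows>= 4.0 norm 16.0
```

send_rows:
  series: [12.5,17.1,-0.5,0,30.1,0,1,12.5,17.1,-0.5,0,30.1,0,1,12.5,17.1,-0.5,0,30.1,0,1,12.5,17.1,-0.5,0,30.1,0,1,12.5,17.1,-0.5,0,30.1,0,1,12.5,17.1,-0.5,0,30.1,0,1,12.5,17.1,-0.5,0,30.1,0,1,12.5,17.1,-0.5,0,30.1,0,1,12.5,17.1,-0.5,0,30.1,0,1]

```text
clock: 20.07
tcp_pos: [0.4013, 0.3855, 0.194]
orientation: [-0.004, -0.116, 0.993, -0.002]
wrist_force: [-0.2, 0.8, -0.3]
finger_gap: 0.0852
```

send_rows:
  series: [0,0,4,0,0,0,1,0,0,8,0,0,0,1,0,0,12,0,0,0,1,0,0,15.7,0,0,0,1,0,0,15.7,0,0,0,1,0,0,15.7,0,0,0,0,0,0,15.7,0,0,0,0,0,0,15.7,0,0,0,0,0,0,15.7,0,0,0,0,0,0,15.7,0,0,0,0]

```text
clock: 20.9
tcp_pos: [0.4014, 0.3865, 0.0392]
orientation: [-0.002, -0.116, 0.993, -0.001]
wrist_force: [-0.0, -0.6, 8.7]
finger_gap: 0.0613
```

```bash
python3 -c "
from plan import *
cup_place(4)"
```

```text
{'clock': 20.9, 'tcp_pos': [0.401, 0.387, 0.039], 'orientation': [-0.002, -0.116, 0.993, -0.001], 'joint_pos': [0.622, 0.392, -0.278, 0.905, 0.001, 0.389], 'wrist_force': [-0.032, -0.624, 8.725], 'finger_gap': 0.061}
shift [-10.7  -7.9 -21.8] turn [ -0.1 -30.3  -0.1] rows>= 7.0 norm 25.5
shift [-0.  -0.  12.6] turn [0. 0. 0.] rows>= 4.0 norm 12.6
shift [  0.    0.  -11.6] turn [0. 0. 0.] rows>= 3.0 norm 11.6
```

send_rows:
  series: [0,0,-4,0,0,0,0,0,0,-8,0,0,0,0,-10.7,-7.9,-21.8,0,-30.1,0,0,-10.7,-7.9,-21.8,0,-30.1,0,0,-10.7,-7.9,-21.8,0,-30.1,0,0,-10.7,-7.9,-21.8,0,-30.1,0,0,-10.7,-7.9,-21.8,0,-30.1,0,0,-10.7,-7.9,-21.8,0,-30.1,0,0,-10.7,-7.9,-21.8,0,-30.1,0,0,-10.7,-7.9,-21.8,0,-30.1,0,0]

```text
clock: 21.73
tcp_pos: [0.5226, 0.3341, 0.2527]
orientation: [0.252, -0.113, 0.961, 0.028]
wrist_force: [0.2, -0.5, -1.6]
finger_gap: 0.0614
```

send_rows:
  series: [-0.2,0,0,0,0,0,0,-0.2,0,2.5,0,0,0,0,-0.2,0,5,0,0,0,0,-0.2,0,7.5,0,0,0,0,-0.2,0,9.5,0,0,0,0,-0.2,0,11,0,0,0,0,-0.2,0,12,0,0,0,0,-0.2,0,12.4,0,0,0,0,-0.2,0,12.4,0,0,0,0]

```text
clock: 22.48
tcp_pos: [0.584, 0.3483, 0.1441]
orientation: [0.251, -0.113, 0.961, 0.028]
wrist_force: [0.0, -0.2, -1.2]
finger_gap: 0.0611
```

```bash
python3 -c "
from plan import *
cup_place(4)"
```

```text
{'clock': 22.483, 'tcp_pos': [0.584, 0.348, 0.144], 'orientation': [0.251, -0.113, 0.961, 0.028], 'joint_pos': [0.478, 0.184, -0.443, 0.446, -0.122, 0.212], 'wrist_force': [0.026, -0.153, -1.232], 'finger_gap': 0.061}
shift [ -0.2  -0.  -12.8] turn [-0.2 -0.7  0. ] rows>= 4.0 norm 12.8
shift [-0.  -0.  12.6] turn [0. 0. 0.] rows>= 4.0 norm 12.6
shift [  0.    0.  -11.6] turn [0. 0. 0.] rows>= 3.0 norm 11.6
```

send_rows:
  series: [0,0,0.2,0,0,0,0.88,0,0,0.2,0,0,0,0.88,0,0,0.2,0,0,0,0.88,0,0,0.2,0,0,0,0.88,0,0,-1,0,0,0,0.88,0,0,-3,0,0,0,0.88,0,0,-6,0,0,0,0.88,0,0,-9,0,0,0,0.88,0,0,-12,0,0,0,0.88,0,0,-12,0,0,0,0.88]

```text
clock: 23.32
tcp_pos: [0.5275, 0.3361, 0.2595]
orientation: [0.258, -0.113, 0.959, 0.03]
wrist_force: [0.5, 1.1, 0.4]
finger_gap: 0.0752
```

```bash
python3 pans.py pan_large pan_middle pan_small; python3 -c "
from plan import *
status(); a=read_camera('side')[90:300,120:400]; b=read_camera('top')[110:300,120:460]
w=680
cv2.imwrite('pics/s4.png',cv2.resize(a,None,fx=2.5,fy=2.5)); cv2.imwrite('pics/t4.png',cv2.resize(b,None,fx=2.3,fy=2.3))"
```

```text
pan_large top 0.55 [363.2, 176.3, 84.7, 46.7]
pan_large side 0.96 [306.5, 138.0, 44.2, 39.3]
pan_large ['top'] [ 0.5411 -0.4223  4.4759] 0.939
pan_large ['side'] [ 0.5421 -0.42    4.4655] 0.843
pan_middle top 0.82 [295.5, 171.5, 34.2, 69.2]
pan_middle side 0.67 [276.8, 166.1, 46.4, 47.8]
pan_middle ['top'] [ 0.4614 -0.1651 -0.248 ] 0.938
pan_middle ['side'] [ 0.4601 -0.1604 -0.2533] 0.935
pan_small top 0.87 [334.6, 207.5, 29.7, 61.4]
pan_small side 0.65 [316.1, 160.0, 43.4, 42.3]
pan_small ['top'] [ 0.3601 -0.2862 -0.1335] 0.911
pan_small ['side'] [ 0.3604 -0.2809 -0.1605] 0.898
{'clock': 23.917, 'tcp_pos': [0.527, 0.335, 0.25], 'orientation': [0.253, -0.113, 0.961, 0.028], 'joint_pos': [0.508, 0.006, -0.369, 0.699, -0.137, 0.24], 'wrist_force': [-0.277, 0.65, 0.671], 'finger_gap': 0.075}
```

View pics/s4.png

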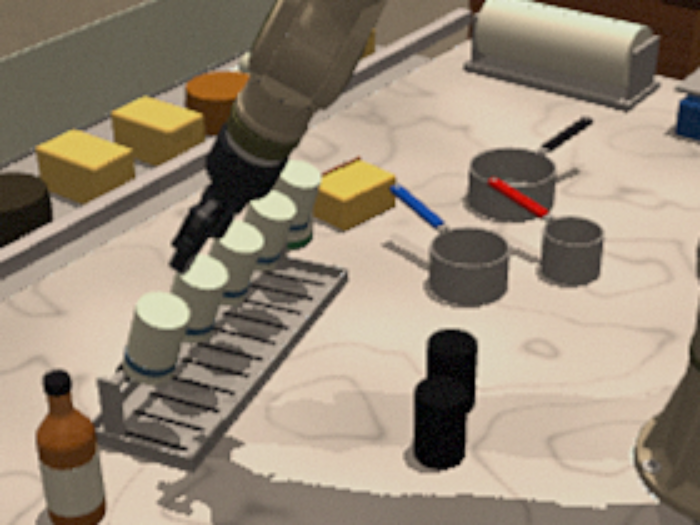

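View pics/t4.png

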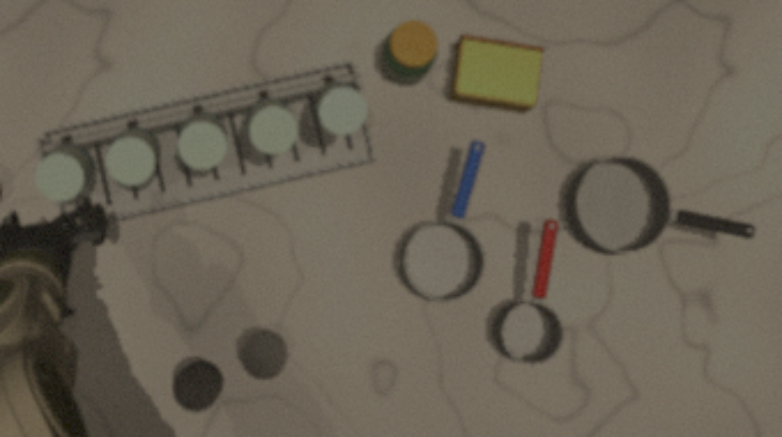

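All five cups hang on the drainer (top crop tops at (60,177), (132,160), (202,146), (273,130), (343,110)). The pans haven't moved: blue (437,260), red (525,330), large (615,205). Now the middle pan.

```bash
cat >> plan.py <<'E'
LARGE=(.5416,-.4212,4.471); MID=(.4607,-.163,-.250); SML=(.3603,-.2837,-.145)
def pose(pan,g,z): 
    x,y,a=pan; return np.array([x+g*np.cos(a),y+g*np.sin(a),z]),DOWN(a+np.pi)
E
python3 -c "
from plan import *
status(); w=(np.array([.45,.08,.28]),DOWN(3.1))
chain(w,pose(MID,.091,.20),pose(MID,.091,.056))"
```

```text
{'clock': 24.017, 'tcp_pos': [0.527, 0.335, 0.25], 'orientation': [0.253, -0.113, 0.961, 0.028], 'joint_pos': [0.508, 0.006, -0.369, 0.699, -0.137, 0.24], 'wrist_force': [-0.04, -0.46, 0.287], 'finger_gap': 0.075}
shift [ 10.2 -23.   -9.1] turn [ 3.9 29.3 15.4] rows>= 7.0 norm 26.8
shift [-11.  -26.1   8. ] turn [-0.  -0.  11.9] rows>= 8.0 norm 29.4
shift [ 0.  -0.  14.4] turn [0. 0. 0.] rows>= 4.0 norm 14.4
```

send_rows:
  series: [10.2,-23,-9.1,3.9,29.3,15.4,0.6,10.2,-23,-9.1,3.9,29.3,15.4,0.6,10.2,-23,-9.1,3.9,29.3,15.4,0.6,10.2,-23,-9.1,3.9,29.3,15.4,0.6,10.2,-23,-9.1,3.9,29.3,15.4,0.6,10.2,-23,-9.1,3.9,29.3,15.4,0.6,10.2,-23,-9.1,3.9,29.3,15.4,0.6,10.2,-23,-9.1,3.9,29.3,15.4,0.6,10.2,-23,-9.1,3.9,29.3,15.4,0.6]

```text
clock: 24.77
tcp_pos: [0.4505, 0.0795, 0.2804]
orientation: [0.001, 0.022, 1.0, 0.0]
wrist_force: [-0.2, -0.0, 0.1]
finger_gap: 0.0511
```

send_rows:
  series: [-11,-26.1,8,0,0,11.9,0.6,-11,-26.1,8,0,0,11.9,0.6,-11,-26.1,8,0,0,11.9,0.6,-11,-26.1,8,0,0,11.9,0.6,-11,-26.1,8,0,0,11.9,0.6,-11,-26.1,8,0,0,11.9,0.6,-11,-26.1,8,0,0,11.9,0.6,-11,-26.1,8,0,0,11.9,0.6,-11,-26.1,8,0,0,11.9,0.6,-11,-26.1,8,0,0,11.9,0.6]

```text
clock: 25.6
tcp_pos: [0.5493, -0.1837, 0.1998]
orientation: [-0.0, 0.124, 0.992, 0.001]
wrist_force: [0.0, -0.3, -0.1]
finger_gap: 0.0512
```

```bash
python3 -c "
from plan import *
status()
chain(pose(MID,.091,.20),pose(MID,.091,.056))"; python3 pans.py pan_middle
```

```text
{'clock': 25.6, 'tcp_pos': [0.549, -0.184, 0.2], 'orientation': [-0.0, 0.124, 0.992, 0.001], 'joint_pos': [-0.462, 0.325, 0.038, 1.285, 0.001, -0.213], 'wrist_force': [0.048, -0.279, -0.094], 'finger_gap': 0.051}
shift [-0.  -0.2 -0. ] turn [ 0.1 -0.   0.1] rows>= 1.0 norm 0.2
shift [ 0.  -0.  14.4] turn [0. 0. 0.] rows>= 4.0 norm 14.4
pan_middle top 0.88 [295.2, 170.4, 31.0, 69.2]
pan_middle side 0.76 [279.4, 166.7, 47.1, 43.3]
pan_middle ['top'] [ 0.4619 -0.1601 -0.2941] 0.548
pan_middle ['side'] [ 0.4606 -0.1587 -0.26  ] 0.922
```

send_rows:
  series: [0,-0.2,4,0,0,0,0.6,0,-0.2,8,0,0,0,0.6,0,-0.2,12,0,0,0,0.6,0,-0.2,14.3,0,0,0,0.6,0,-0.2,14.3,0,0,0,0.6,0,-0.2,14.3,0,0,0,0,0,-0.2,14.3,0,0,0,0,0,-0.2,14.3,0,0,0,0,0,-0.2,14.3,0,0,0,0,0,-0.2,14.3,0,0,0,0]
  newtons: 90

```text
clock: 26.63
tcp_pos: [0.5514, -0.1877, 0.0603]
orientation: [0.003, 0.124, 0.992, -0.001]
wrist_force: [1.8, 1.7, 5.6]
finger_gap: 0.0144
```

send_rows:
  series: [0,0,-2,0,0,0,0,0,0,-4,0,0,0,0,0,0,-6,0,0,0,0,0,0,-9,0,0,0,0,0,0,-12,0,0,0,0,0,0,-12,0,0,0,0,0,0,-12,0,0,0,0]

```text
clock: 27.22
tcp_pos: [0.5502, -0.1877, 0.1796]
orientation: [0.003, 0.124, 0.992, -0.001]
wrist_force: [-0.5, 0.1, -3.5]
finger_gap: 0.009
```

```bash
python3 pans.py pan_large; python3 -c "
from plan import *
status(); M=(LARGE[0],LARGE[1],LARGE[2]-.7)
chain(pose(M,.091,.182),pose(M,.091,.062))
a=read_camera('side')[90:240,200:400]; cv2.imwrite('pics/s5.png',cv2.resize(a,None,fx=3.5,fy=3.5))"
```

```text
pan_large top 0.59 [385.3, 186.6, 60.7, 34.3]
pan_large side 0.98 [306.8, 150.6, 20.6, 28.6]
pan_large ['top'] [ 0.5125 -0.4905  4.6293] 0.334
pan_large ['side'] [ 0.5543 -0.4103  2.2257] 0.461
{'clock': 27.417, 'tcp_pos': [0.547, -0.186, 0.175], 'orientation': [-0.002, 0.124, 0.992, 0.001], 'joint_pos': [-0.467, 0.334, -0.01, 1.23, 0.0, -0.218], 'wrist_force': [-0.21, 0.168, -4.011], 'finger_gap': 0.009}
shift [  0.6 -29.9  -0.7] turn [-2.000e-01 -1.000e-01  1.297e+02] rows>= 19.0 norm 29.9
shift [ 0. -0. 12.] turn [0. 0. 0.] rows>= 3.0 norm 12.0
```

View pics/s5.png

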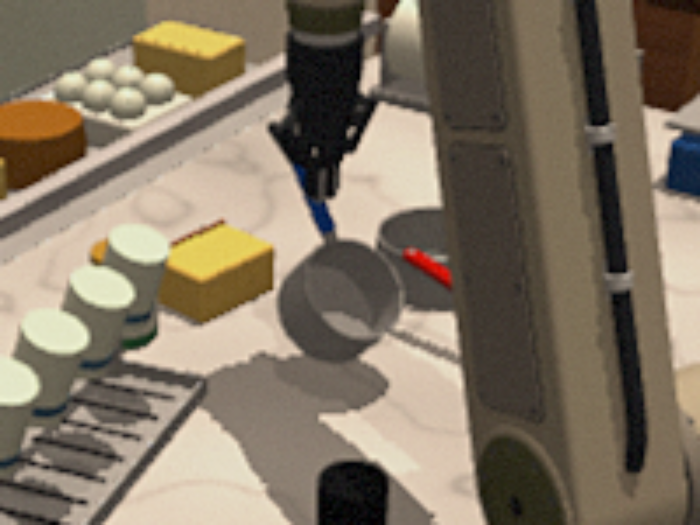

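The blue handle slipped in the grip: the gap is 9 mm instead of 20, and the pan hangs tilted at crop (340,300). The pads held above the handle's middle. I'll set it back down, measure again and grip lower.

send_rows:
  series: [0,0,2,0,0,0,0,0,0,4,0,0,0,0,0,0,6,0,0,0,0,0,0,7.5,0,0,0,0,0,0,9,0,0,0,0,0,0,10,0,0,0,0,0,0,11,0,0,0,0,0,0,11.6,0,0,0,0,0,0,11.6,0,0,0,0]
  newtons: 30

```text
clock: 28.22
tcp_pos: [0.5487, -0.1867, 0.0603]
orientation: [-0.0, 0.124, 0.992, 0.0]
wrist_force: [-0.2, -0.0, 6.6]
finger_gap: 0.0089
```

send_rows:
  series: [0,0,0,0,0,0,0.4,0,0,0,0,0,0,0.6,0,0,0,0,0,0,0.6,0,0,-3,0,0,0,0.6,0,0,-7,0,0,0,0.6,0,0,-11,0,0,0,0.6,0,0,-14,0,0,0,0.6,0,0,-14,0,0,0,0.6]

```text
clock: 28.88
tcp_pos: [0.5514, -0.1882, 0.208]
orientation: [0.005, 0.124, 0.992, -0.002]
wrist_force: [0.9, 0.6, 0.3]
finger_gap: 0.0508
```

```bash
python3 pans.py pan_middle; python3 -c "
from plan import *
status()
a=read_camera('side')[90:240,200:400]; cv2.imwrite('pics/s6.png',cv2.resize(a,None,fx=3.5,fy=3.5))"
```

```text
pan_middle top 0.93 [296.7, 173.4, 33.9, 65.7]
pan_middle side 0.95 [278.1, 169.3, 45.7, 44.2]
pan_middle ['top'] [ 0.4646 -0.157   1.8116] 0.559
pan_middle ['side'] [ 0.4575 -0.1568 -0.2716] 0.905
{'clock': 29.083, 'tcp_pos': [0.548, -0.186, 0.2], 'orientation': [-0.001, 0.124, 0.992, 0.0], 'joint_pos': [-0.467, 0.325, 0.038, 1.286, 0.0, -0.218], 'wrist_force': [0.407, -0.676, -0.461], 'finger_gap': 0.052}
```

View pics/s6.png

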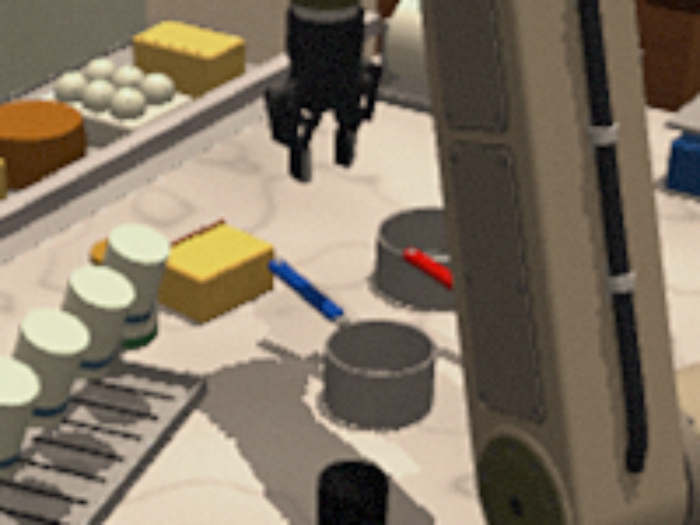

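```bash
python3 -c "
from plan import *
M=(.4595,-.1605,-.265)
chain(pose(M,.095,.20),pose(M,.095,.048))"
```

```text
shift [-0.3  0.2 -0.1] turn [ 0.  -0.2  0.9] rows>= 1.0 norm 0.4
shift [ 0.  -0.  15.2] turn [0. 0. 0.] rows>= 4.0 norm 15.2
```

send_rows:
  series: [-0.3,0.2,4,0,0,-0.9,0.6,-0.3,0.2,8,0,0,-0.9,0.6,-0.3,0.2,12,0,0,-0.9,0.6,-0.3,0.2,15,0,0,-0.9,0.6,-0.3,0.2,15.1,0,0,-0.9,0.6,-0.3,0.2,15.1,0,0,-0.9,0.6]
  newtons: 30

```text
clock: 29.63
tcp_pos: [0.5493, -0.1843, 0.0474]
orientation: [-0.003, 0.116, 0.993, 0.001]
wrist_force: [-0.1, 0.2, 0.3]
finger_gap: 0.0512
```

send_rows:
  series: [0,0,0,0,0,0,0.3,0,0,0,0,0,0,0.3,0,0,0,0,0,0,0.3,0,0,0,0,0,0,0.2,0,0,0,0,0,0,0.2,0,0,0,0,0,0,0.2]

```text
clock: 30.13
tcp_pos: [0.5541, -0.1864, 0.0526]
orientation: [0.003, 0.116, 0.993, -0.001]
wrist_force: [1.5, -0.2, 6.5]
finger_gap: 0.0191
```

send_rows:
  series: [0,0,0,0,0,0,0,0,0,0,0,0,0,0,0,0,0,0,0,0,0,0,0,0,0,0,0,0]
  newtons: 40

```text
clock: 30.47
tcp_pos: [0.5541, -0.1865, 0.0526]
orientation: [0.003, 0.116, 0.993, -0.001]
wrist_force: [1.2, -0.7, 6.3]
finger_gap: 0.0185
```

```bash
python3 -c "
from plan import *
status()
a=read_camera('top')[140:260,270:390]; b=read_camera('side')[130:230,240:340]; cv2.imwrite('pics/s7.png',np.hstack([cv2.resize(a,(400,400)),cv2.resize(b,(400,400))]))"
```

```text
{'clock': 30.467, 'tcp_pos': [0.554, -0.186, 0.053], 'orientation': [0.003, 0.116, 0.993, -0.001], 'joint_pos': [-0.462, 0.419, -0.2, 0.947, 0.0, -0.229], 'wrist_force': [1.241, -0.663, 6.306], 'finger_gap': 0.018}
```

View pics/s7.png

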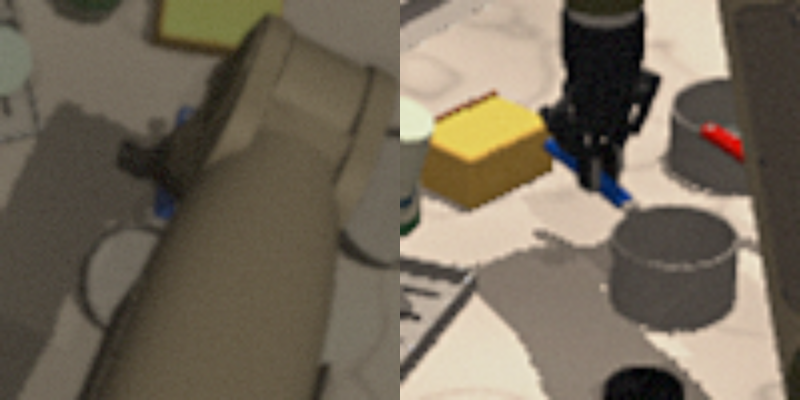

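The grip now reads 18.5 mm on the 20 mm blue handle, with the fingers at right crop (600,170) and the pan flat. I'll raise the force and lift.

send_rows:
  series: [0,0,0,0,0,0,0,0,0,0,0,0,0,0,0,0,0,0,0,0,0,0,0,-1,0,0,0,0,0,0,-2,0,0,0,0,0,0,-4,0,0,0,0,0,0,-7,0,0,0,0,0,0,-10,0,0,0,0,0,0,-13,0,0,0,0,0,0,-13,0,0,0,0]
  newtons: 100

```text
clock: 31.4
tcp_pos: [0.5549, -0.1871, 0.1876]
orientation: [0.005, 0.116, 0.993, -0.002]
wrist_force: [2.2, -1.4, -3.6]
finger_gap: 0.0169
```

```bash
python3 -c "
from plan import *
status(); M=(LARGE[0],LARGE[1],LARGE[2]-.7)
chain(pose(M,.097,.182),pose(M,.097,.062))
b=read_camera('side')[110:210,240:340]; cv2.imwrite('pics/s8.png',cv2.resize(b,(400,400)))"
```

```text
{'clock': 31.4, 'tcp_pos': [0.555, -0.187, 0.188], 'orientation': [0.005, 0.116, 0.993, -0.002], 'joint_pos': [-0.462, 0.331, 0.016, 1.245, 0.0, -0.229], 'wrist_force': [2.218, -1.432, -3.598], 'finger_gap': 0.017}
shift [  2.2 -30.5   0.6] turn [  0.6   0.5 130.6] rows>= 19.0 norm 30.5
shift [ 0. -0. 12.] turn [0. 0. 0.] rows>= 3.0 norm 12.0
```

View pics/s8.png

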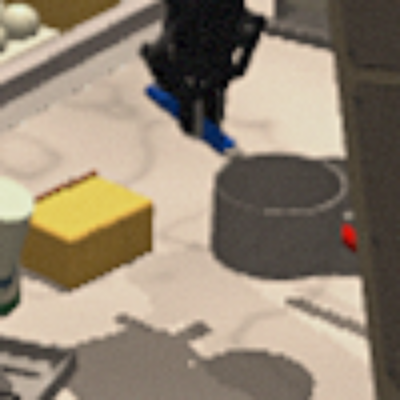

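The pan is held level at (280,215), and the gap reads 17 mm. Next I measure where the pan sits in the grip.

```bash
python3 -c "
from plan import *
status()
for c in ('side','top'):
    read_camera(c)
    L=silhouettes(c,'pan_middle')
    if L:
        m=L[0]['pixels'].astype(np.float32)
        print(c,L[0]['p'],L[0]['box'],fit({c:m},pans['pan_middle'],[.46,-.16,-.26],z=.135,step=(.01,.01,.05)))
    L=silhouettes(c,'pan_large'); print(c,[(round(l['p'],2),l['box']) for l in L[:2]])
"
```

```text
{'clock': 31.45, 'tcp_pos': [0.554, -0.187, 0.185], 'orientation': [0.004, 0.116, 0.993, -0.001], 'joint_pos': [-0.462, 0.333, 0.012, 1.241, 0.0, -0.229], 'wrist_force': [0.536, 0.267, -4.236], 'finger_gap': 0.017}
side 0.67 [277.8, 134.2, 46.4, 45.9] (array([ 0.45272392, -0.15061649, -0.23701871]), np.float64(0.8769814372062683))
side [(0.63, [319.5, 150.2, 6.1, 29.4]), (0.41, [220.4, 164.6, 18.4, 30.3])]
top 0.62 [299.3, 165.8, 36.4, 74.8] (array([ 0.45802503, -0.15845202, -0.26174043]), np.float64(0.3826230764389038))
top [(0.58, [384.3, 183.1, 64.3, 41.8])]
```

```bash
python3 -c "
from plan import *
M=(LARGE[0],LARGE[1],LARGE[2]-.7)
p,r=pose(M,.100,.185); print(p); chain((p,DOWN(M[2]+np.pi+1.14)),(p,r))"
```

```text
[ 0.46076235 -0.48006658  0.185     ]
shift [  2.  -30.8  -0.7] turn [-0.1 -0.2 65.2] rows>= 10.0 norm 30.8
shift [0. 0. 0.] turn [ 0.  -0.  65.3] rows>= 10.0 norm 0.0
```

send_rows:
  series: [2,-30.8,-0.5,0,0,65,0,2,-30.8,-0.5,0,0,65,0,2,-30.8,-0.5,0,0,65,0,2,-30.8,-0.5,0,0,65,0,2,-30.8,-0.5,0,0,65,0,2,-30.8,-0.5,0,0,65,0,2,-30.8,-0.5,0,0,65,0,2,-30.8,-0.5,0,0,65,0,2,-30.8,-0.5,0,0,65,0,2,-30.8,-0.5,0,0,65,0]

```text
clock: 32.58
tcp_pos: [0.46, -0.4819, 0.1832]
orientation: [-0.001, 0.634, 0.773, 0.0]
wrist_force: [-1.3, 0.3, -5.0]
finger_gap: 0.0171
```

send_rows:
  series: [0,0,0,0,0,65.5,0,0,0,0,0,0,65.5,0,0,0,0,0,0,65.5,0,0,0,0,0,0,65.5,0,0,0,0,0,0,65.5,0,0,0,0,0,0,65.5,0,0,0,0,0,0,65.5,0,0,0,0,0,0,65.5,0,0,0,0,0,0,65.5,0,0,0,0,0,0,65.5,0]

```text
clock: 33.42
tcp_pos: [0.4614, -0.4793, 0.1843]
orientation: [-0.001, 0.951, 0.31, -0.0]
wrist_force: [-0.1, 0.1, -3.8]
finger_gap: 0.0169
```

```bash
python3 -c "
from plan import *
status(); M=(LARGE[0],LARGE[1],LARGE[2]-.7)
chain(pose(M,.100,.185),pose(M,.100,.056))
a=LARGE[2]-.7
for c in ('side','top'):
    read_camera(c)
    L=silhouettes(c,'pan_middle')
    if L:
        m=L[0]['pixels'].astype(np.float32)
        print(c,L[0]['p'],L[0]['box'],fit({c:m},pans['pan_middle'],[.5416,-.4212,a],z=.132,step=(.01,.01,.05)))
b=read_camera('top')[150:290,340:480]; d=read_camera('side')[90:190,280:380]; cv2.imwrite('pics/s9.png',np.hstack([cv2.resize(b,(400,400)),cv2.resize(d,(400,400))]))"
```

```text
{'clock': 33.417, 'tcp_pos': [0.461, -0.479, 0.184], 'orientation': [-0.001, 0.951, 0.31, -0.0], 'joint_pos': [-0.925, 0.503, 0.269, 1.338, -0.0, 1.585], 'wrist_force': [-0.099, 0.128, -3.775], 'finger_gap': 0.017}
shift [-0.1  0.  -0.1] turn [-0.1  0.   0.1] rows>= 1.0 norm 0.1
shift [ 0.  -0.  12.9] turn [0. 0. 0.] rows>= 4.0 norm 12.9
side 0.68 [312.3, 121.9, 17.8, 25.8] (array([ 0.54712631, -0.41063401,  3.75453991]), np.float64(0.466147780418396))
top 0.98 [380.3, 173.6, 67.6, 64.1] (array([ 0.54258743, -0.42128003,  3.75788603]), np.float64(0.8703001141548157))
```

View pics/s9.png

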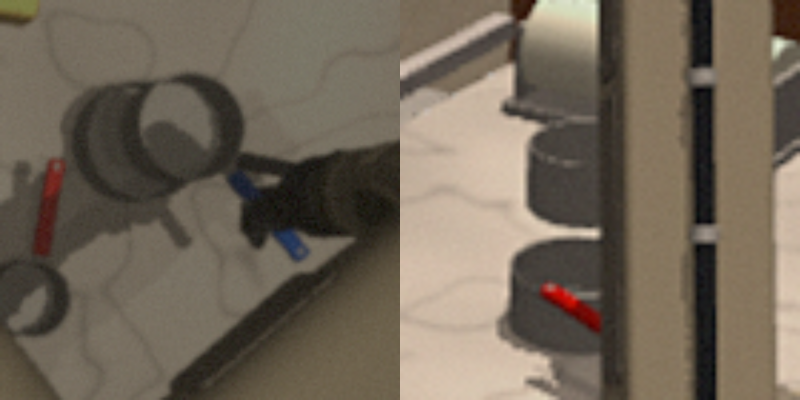

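Left crop: the blue pan is held above the large one, offset only by parallax; the fit puts the centres within 1 mm. Right crop confirms it is above. Lowering.

send_rows:
  series: [0,0,3,0,0,0,0,0,0,6,0,0,0,0,0,0,8,0,0,0,0,0,0,9.5,0,0,0,0,0,0,10.7,0,0,0,0,0,0,11.6,0,0,0,0,0,0,12.3,0,0,0,0,0,0,12.7,0,0,0,0,0,0,12.7,0,0,0,0,0,0,12.7,0,0,0,0]

```text
clock: 34.55
tcp_pos: [0.4619, -0.481, 0.059]
orientation: [0.001, 0.951, 0.31, 0.001]
wrist_force: [-0.5, 0.5, -3.5]
finger_gap: 0.0168
```

```bash
python3 -c "
from plan import *
status()"
```

```text
{'clock': 34.55, 'tcp_pos': [0.462, -0.481, 0.059], 'orientation': [0.001, 0.951, 0.31, 0.001], 'joint_pos': [-0.926, 0.563, 0.054, 1.061, 0.001, 1.584], 'wrist_force': [-0.535, 0.47, -3.504], 'finger_gap': 0.017}
```

send_rows:
  series: [0,0,0.3,0,0,0,0,0,0,0.3,0,0,0,0,0,0,0.3,0,0,0,0.35,0,0,0.3,0,0,0,0.45,0,0,0.3,0,0,0,0.45,0,0,-1,0,0,0,0.45,0,0,-3,0,0,0,0.45,0,0,-7,0,0,0,0.45,0,0,-11,0,0,0,0.45,0,0,-14,0,0,0,0.45]

```text
clock: 35.38
tcp_pos: [0.462, -0.481, 0.2017]
orientation: [0.001, 0.951, 0.31, 0.001]
wrist_force: [-0.2, -0.9, 0.7]
finger_gap: 0.0385
```

```bash
python3 pans.py pan_middle pan_large pan_small; python3 -c "
from plan import *
status(); p,r=pose(SML,.085,.20); chain((p,r),pose(SML,.085,.050))"
```

```text
pan_middle top 0.64 [373.7, 180.7, 55.0, 60.7]
pan_middle side 0.84 [310.9, 150.0, 22.4, 12.3]
pan_middle ['top'] [ 0.5447 -0.4307  1.8725] 0.707
pan_middle ['side'] [ 0.6008 -0.5026  2.2728] 0.416
pan_large top 0.72 [363.5, 176.9, 78.3, 43.8]
pan_large side 0.59 [307.5, 155.5, 22.4, 21.2]
pan_large ['top'] [ 0.5421 -0.4211  4.4651] 0.303
pan_large ['side'] [ 0.5565 -0.4086  2.1416] 0.241
pan_small top 0.65 [336.0, 206.2, 29.5, 62.6]
pan_small side 0.55 [314.9, 160.3, 15.7, 9.2]
pan_small ['top'] [ 0.3598 -0.2852 -0.1462] 0.934
pan_small ['side'] [ 0.5557 -0.449   2.2239] 0.163
{'clock': 35.983, 'tcp_pos': [0.461, -0.48, 0.197], 'orientation': [-0.001, 0.951, 0.31, -0.0], 'joint_pos': [-0.926, 0.502, 0.298, 1.368, 0.0, 1.585], 'wrist_force': [0.832, 0.724, 0.192], 'finger_gap': 0.038}
shift [  9.5 -15.9  -0.3] turn [-0.000e+00 -1.000e-01 -1.356e+02] rows>= 19.0 norm 18.5
shift [ 0. -0. 15.] turn [0. 0. 0.] rows>= 4.0 norm 15.0
```

send_rows:
  series: [9.5,-15.9,-0.3,0,0,-68,0.5,9.5,-15.9,-0.3,0,0,-68,0.5,9.5,-15.9,-0.3,0,0,-68,0.5,9.5,-15.9,-0.3,0,0,-68,0.5,9.5,-15.9,-0.3,0,0,-68,0.5,9.5,-15.9,-0.3,0,0,-68,0.5,9.5,-15.9,-0.3,0,0,-68,0.5,9.5,-15.9,-0.3,0,0,-68,0.5,9.5,-15.9,-0.3,0,0,-68,0.5,9.5,-15.9,-0.3,0,0,-68,0.5]

```text
clock: 36.82
tcp_pos: [0.4444, -0.296, 0.2012]
orientation: [0.0, 0.612, 0.791, 0.0]
wrist_force: [-0.2, -0.3, 0.0]
finger_gap: 0.0429
```

send_rows:
  series: [0,0,0,0,0,-67.6,0.5,0,0,0,0,0,-67.6,0.5,0,0,0,0,0,-67.6,0.5,0,0,0,0,0,-67.6,0.5,0,0,0,0,0,-67.6,0.5,0,0,0,0,0,-67.6,0.5,0,0,0,0,0,-67.6,0.5,0,0,0,0,0,-67.6,0.5,0,0,0,0,0,-67.6,0.5,0,0,0,0,0,-67.6,0.5]

```text
clock: 37.65
tcp_pos: [0.4443, -0.2962, 0.201]
orientation: [0.0, 0.069, 0.998, 0.0]
wrist_force: [0.1, 0.2, 0.2]
finger_gap: 0.0428
```

```bash
python3 pans.py pan_small; python3 -c "
from plan import *
status(); p,r=pose(SML,.085,.20); chain((p,r),pose(SML,.085,.050))"
```

```text
pan_small top 0.59 [333.9, 206.2, 31.4, 63.7]
pan_small side 0.75 [168.6, 207.8, 28.5, 34.6]
pan_small ['top'] [ 0.3599 -0.2854 -0.1257] 0.895
pan_small ['side'] [0.6961 0.2389 2.3798] 0.761
{'clock': 37.85, 'tcp_pos': [0.444, -0.296, 0.201], 'orientation': [0.0, 0.073, 0.997, 0.0], 'joint_pos': [-0.739, 0.236, -0.079, 1.255, 0.0, -0.592], 'wrist_force': [-0.614, -0.048, 0.243], 'finger_gap': 0.043}
shift [-0.   0.   0.1] turn [ 0.   0.  -0.1] rows>= 1.0 norm 0.1
shift [ 0. -0. 15.] turn [0. 0. 0.] rows>= 4.0 norm 15.0
```

send_rows:
  series: [0,0,4,0,0,0,0.5,0,0,8,0,0,0,0.5,0,0,12,0,0,0,0.5,0,0,15.1,0,0,0,0.5,0,0,15.1,0,0,0,0.5,0,0,15.1,0,0,0,0.3,0,0,15.1,0,0,0,0.3,0,0,15.1,0,0,0,0.2,0,0,15.1,0,0,0,0.1,0,0,15.1,0,0,0,0]
  newtons: 40

```text
clock: 38.68
tcp_pos: [0.4464, -0.2977, 0.0527]
orientation: [0.002, 0.072, 0.997, -0.001]
wrist_force: [0.8, -0.6, 5.7]
finger_gap: 0.0188
```

send_rows:
  series: [0,0,0,0,0,0,0,0,0,0,0,0,0,0,0,0,0,0,0,0,0]
  newtons: 100

```text
clock: 38.93
tcp_pos: [0.4466, -0.2978, 0.0529]
orientation: [0.003, 0.072, 0.997, -0.002]
wrist_force: [1.6, 0.4, 6.6]
finger_gap: 0.0171
```

send_rows:
  series: [0,0,-1,0,0,0,0,0,0,-2,0,0,0,0,0,0,-4,0,0,0,0,0,0,-7,0,0,0,0,0,0,-10,0,0,0,0,0,0,-13,0,0,0,0,0,0,-13,0,0,0,0,0,0,-13,0,0,0,0]

```text
clock: 39.6
tcp_pos: [0.4456, -0.2973, 0.1831]
orientation: [0.002, 0.072, 0.997, -0.002]
wrist_force: [0.2, -0.0, -3.7]
finger_gap: 0.0167
```

```bash
python3 -c "
from plan import *
status()
for c in ('top',):
    read_camera(c)
    L=silhouettes(c,'pan_small')
    for l in L[:1]:
        m=l['pixels'].astype(np.float32)
        print(c,l['p'],l['box'],fit({c:m},pans['pan_small'],[.36,-.285,-.14],z=.129,step=(.01,.01,.05)))
    for n in ('pan_large','pan_middle'): print([(round(l['p'],2),l['box']) for l in silhouettes('top',n)[:1]])
S=(LARGE[0],LARGE[1],LARGE[2]-1.4)
p,r=pose(S,.087,.183); print(p); chain((p,DOWN(S[2]+np.pi+1.9)),(p,DOWN(S[2]+np.pi+.9)),(p,r))
"
```

```text
{'clock': 39.6, 'tcp_pos': [0.446, -0.297, 0.183], 'orientation': [0.002, 0.072, 0.997, -0.002], 'joint_pos': [-0.739, 0.242, -0.117, 1.207, 0.0, -0.594], 'wrist_force': [0.225, -0.013, -3.734], 'finger_gap': 0.017}
top 0.76 [346.6, 204.3, 33.2, 67.6] (array([ 0.36062914, -0.28484365, -0.1611619 ]), np.float64(0.7872458100318909))
[(0.81, [361.2, 174.5, 46.8, 34.6])]
[(0.58, [372.1, 177.7, 38.5, 35.6])]
[ 0.45481668 -0.41506354  0.183     ]
shift [ -2.8 -11.7  -0.4] turn [ 0.  -0.2 66.9] rows>= 10.0 norm 12.0
shift [0. 0. 0.] turn [ 0.  -0.  57.3] rows>= 9.0 norm 0.0
shift [0. 0. 0.] turn [ 0.  -0.  51.6] rows>= 8.0 norm 0.0
```

send_rows:
  series: [-2.8,-11.7,-0.4,0,0,67,0,-2.8,-11.7,-0.4,0,0,67,0,-2.8,-11.7,-0.4,0,0,67,0,-2.8,-11.7,-0.4,0,0,67,0,-2.8,-11.7,-0.4,0,0,67,0,-2.8,-11.7,-0.4,0,0,67,0,-2.8,-11.7,-0.4,0,0,67,0,-2.8,-11.7,-0.4,0,0,67,0,-2.8,-11.7,-0.4,0,0,67,0,-2.8,-11.7,-0.4,0,0,67,0]

```text
clock: 40.63
tcp_pos: [0.4546, -0.4154, 0.1823]
orientation: [-0.002, 0.613, 0.79, 0.0]
wrist_force: [-0.6, -0.3, -1.8]
finger_gap: 0.017
```

send_rows:
  series: [0,0,0,0,0,57.3,0,0,0,0,0,0,57.3,0,0,0,0,0,0,57.3,0,0,0,0,0,0,57.3,0,0,0,0,0,0,57.3,0,0,0,0,0,0,57.3,0,0,0,0,0,0,57.3,0,0,0,0,0,0,57.3,0,0,0,0,0,0,57.3,0]

```text
clock: 41.38
tcp_pos: [0.4545, -0.4155, 0.1825]
orientation: [-0.001, 0.916, 0.401, -0.0]
wrist_force: [-0.5, -0.2, -2.4]
finger_gap: 0.017
```

send_rows:
  series: [0,0,0,0,0,51.6,0,0,0,0,0,0,51.6,0,0,0,0,0,0,51.6,0,0,0,0,0,0,51.6,0,0,0,0,0,0,51.6,0,0,0,0,0,0,51.6,0,0,0,0,0,0,51.6,0,0,0,0,0,0,51.6,0,0,0,0,0,0,51.6,0]

```text
clock: 42.13
tcp_pos: [0.4547, -0.4155, 0.183]
orientation: [-0.001, 0.999, -0.035, -0.001]
wrist_force: [0.4, 0.0, -2.8]
finger_gap: 0.0169
```

```bash
python3 -c "
from plan import *
status()
S=(LARGE[0],LARGE[1],LARGE[2]-1.4); chain(pose(S,.087,.183))
read_camera('top')
for l in silhouettes('top','pan_small')[:1]:
    m=l['pixels'].astype(np.float32)
    print(l['p'],l['box'],fit({'top':m},pans['pan_small'],S,z=.129,step=(.01,.01,.05)))
for n in ('pan_large','pan_middle'): print([(round(l['p'],2),l['box']) for l in silhouettes('top',n)[:1]])
b=read_camera('top')[150:290,320:460]; d=read_camera('side')[90:190,280:380]; cv2.imwrite('pics/s10.png',np.hstack([cv2.resize(b,(400,400)),cv2.resize(d,(400,400))]))"
```

```text
{'clock': 42.133, 'tcp_pos': [0.455, -0.415, 0.183], 'orientation': [-0.001, 0.999, -0.035, -0.001], 'joint_pos': [-0.871, 0.404, 0.111, 1.28, 0.0, 2.341], 'wrist_force': [0.409, 0.045, -2.802], 'finger_gap': 0.017}
shift [ 0. -0. -0.] turn [-0.1  0.1  0. ] rows>= 1.0 norm 0.0
0.63 [386.1, 182.8, 36.7, 66.2] (array([ 0.54231446, -0.42212482,  3.08059897]), np.float64(0.857650876045227))
[(0.79, [364.1, 175.8, 67.5, 47.4])]
[(0.73, [374.4, 178.9, 54.1, 59.8])]
```

View pics/s10.png

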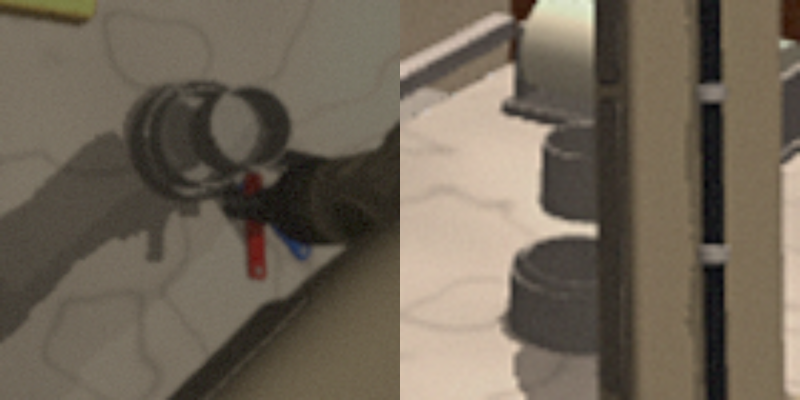

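The small pan is held right over the nest: its fit is within 1 mm of the large pan's centre, the middle pan sits inside the large one, and the red handle is beside the blue. Lowering.

send_rows:
  series: [0,0,3,0,0,0,0,0,0,5.5,0,0,0,0,0,0,7.5,0,0,0,0,0,0,9,0,0,0,0,0,0,10.2,0,0,0,0,0,0,11.1,0,0,0,0,0,0,11.8,0,0,0,0,0,0,12.1,0,0,0,0,0,0,12.3,0,0,0,0,0,0,12.3,0,0,0,0]

```text
clock: 43.27
tcp_pos: [0.4556, -0.4163, 0.0616]
orientation: [0.0, 0.999, -0.036, 0.001]
wrist_force: [0.4, -0.3, -2.6]
finger_gap: 0.0169
```

```bash
python3 -c "
from plan import *
status()"
```

```text
{'clock': 43.267, 'tcp_pos': [0.456, -0.416, 0.062], 'orientation': [0.0, 0.999, -0.036, 0.001], 'joint_pos': [-0.871, 0.471, -0.091, 1.007, 0.001, 2.344], 'wrist_force': [0.407, -0.322, -2.638], 'finger_gap': 0.017}
```

send_rows:
  series: [0,0,0.3,0,0,0,0,0,0,0.3,0,0,0,0,0,0,0.3,0,0,0,0.3,0,0,0.3,0,0,0,0.4,0,0,0.3,0,0,0,0.4,0,0,-1,0,0,0,0.4,0,0,-3,0,0,0,0.4,0,0,-7,0,0,0,0.4,0,0,-11,0,0,0,0.4,0,0,-15,0,0,0,0.4]

```text
clock: 44.1
tcp_pos: [0.4551, -0.4157, 0.2127]
orientation: [-0.0, 0.999, -0.036, 0.0]
wrist_force: [1.2, 0.4, -0.5]
finger_gap: 0.0341
```

send_rows:
  series: [-4,-28,-6,0,0,0,0.4,-4,-28,-6,0,0,0,0.4,-4,-28,-6,0,0,0,0.4,-4,-28,-6,0,0,0,0.4,-4,-28,-6,0,0,0,0.4,-4,-28,-6,0,0,0,0.4,-4,-28,-6,0,0,0,0.4,-4,-28,-6,0,0,0,0.4,-4,-28,-6,0,0,0,0.4,-4,-28,-6,0,0,0,0.4]

```text
clock: 44.93
tcp_pos: [0.4362, -0.134, 0.2715]
orientation: [0.0, 0.999, -0.036, 0.001]
wrist_force: [-0.3, 0.6, -0.3]
finger_gap: 0.0339
```

```bash
python3 -c "
from plan import *
status()
im=read_camera('top'); 
for n in ('pan_large','pan_middle','pan_small'): print(n,[(round(l['p'],2),l['box']) for l in silhouettes('top',n)[:1]])
L=silhouettes('top','cup1'); print([(round(l['p'],2),np.argwhere(l['pixels']).mean(0)[::-1].round().tolist()) for l in L])
# handle angles from colours
hsv=cv2.cvtColor(im,cv2.COLOR_BGR2HSV); roi=np.zeros(im.shape[:2],bool); roi[150:290,330:470]=1
for n,lo,hi in(('blue',105,128),('red',-1,8)):
    H=hsv[...,0].astype(int); H[H>170]-=180
    m=roi&(H>lo)&(H<hi)&(hsv[...,1]>130)&(hsv[...,2]>40); P=np.argwhere(m)[:,::-1]; 
    if len(P)<20: print(n,len(P)); continue
    q=np.array([unproj('top',p.astype(float),.088)[:2] for p in P]); c=q.mean(0); v=np.linalg.svd(q-c)[2][0]
    d=c-np.array(LARGE[:2]); v=v*np.sign(v@d); n_=np.array([-v[1],v[0]])
    print(n,len(P),c.round(3),'yaw',np.arctan2(v[1],v[0]).round(3),'line offset from large centre',(n_@d).round(4))
b=im[150:260,330:460]; d=read_camera('side')[90:190,250:390]
cv2.imwrite('pics/s11.png',np.vstack([cv2.resize(b,(520,440))[:330],cv2.resize(d,(520,371))[100:370]]))"
```

```text
{'clock': 44.933, 'tcp_pos': [0.436, -0.134, 0.272], 'orientation': [0.0, 0.999, -0.036, 0.001], 'joint_pos': [-0.474, 0.068, -0.107, 1.393, -0.0, 2.739], 'wrist_force': [-0.298, 0.579, -0.308], 'finger_gap': 0.034}
pan_large [(0.93, [367.8, 177.5, 80.0, 37.7])]
pan_middle [(0.98, [373.5, 180.0, 56.0, 59.6])]
pan_small [(0.73, [377.1, 183.9, 29.6, 24.0])]
[(0.98, [268.0, 156.0]), (0.88, [148.0, 184.0]), (0.75, [235.0, 264.0]), (0.68, [238.0, 164.0]), (0.65, [208.0, 170.0]), (0.6, [206.0, 278.0]), (0.59, [178.0, 177.0]), (0.33, [210.0, 174.0])]
blue 57 [ 0.446 -0.496] yaw -2.494 line offset from large centre 0.0015
red 0
```

View pics/s11.png

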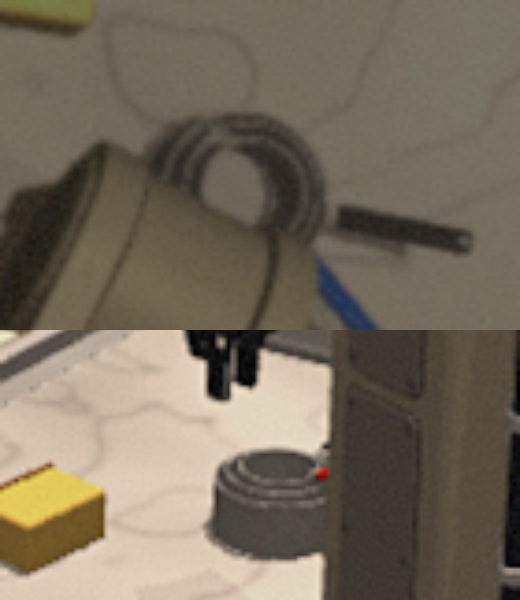

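All three pans are nested, with concentric rims at (240,185), and the blue handle is well placed. The arm hides the red handle, so I move it clear and check numerically.

send_rows:
  series: [0,-8,-3,0,0,-60,0.4,0,-8,-3,0,0,-60,0.4,0,-8,-3,0,0,-60,0.4,0,-8,-3,0,0,-60,0.4,0,-18,-3,0,0,-60,0.4,0,-22,-3,0,0,-60,0.4,0,-22,-3,0,0,-60,0.4,0,-22,-3,0,0,-60,0.4,0,-22,-3,0,0,-60,0.4,0,-22,-3,0,0,-60,0.4]

```text
clock: 46.07
tcp_pos: [0.4519, 0.0862, 0.3009]
orientation: [0.0, 0.883, 0.469, -0.0]
wrist_force: [-0.8, 0.0, -0.7]
finger_gap: 0.0344
```

```bash
cat > chk.py <<'E'
from plan import *
status()
im=read_camera('top'); hsv=cv2.cvtColor(im,cv2.COLOR_BGR2HSV); roi=np.zeros(im.shape[:2],bool); roi[150:300,330:470]=1
H=hsv[...,0].astype(int); H[H>170]-=180
for n,m in(('blue',(H>105)&(H<128)&(hsv[...,1]>130)&(hsv[...,2]>40)),('red',(H>-10)&(H<8)&(hsv[...,1]>130)&(hsv[...,2]>40)),('black',hsv[...,2]<45)):
    m=(m&roi).astype(np.uint8); k,lab,st,_=cv2.connectedComponentsWithStats(m)
    if n=='black': # handle only: right of the pan wall
        m[:,:405]=0; k,lab,st,_=cv2.connectedComponentsWithStats(m)
    if k<2: print(n,'none'); continue
    P=np.argwhere(lab==1+st[1:,4].argmax())[:,::-1]
    q=np.array([unproj('top',p.astype(float),.09)[:2] for p in P]); c=q.mean(0); v=np.linalg.svd(q-c)[2][0]
    d=c-np.array(LARGE[:2]); v=v*np.sign(v@d)
    print(n,len(P),c.round(3),'yaw',np.arctan2(v[1],v[0]).round(3),'offset of line',np.round(v[0]*d[1]-v[1]*d[0],4),'dist',np.linalg.norm(d).round(3))
for cam in('top','side'):
    read_camera(cam); M=[l['pixels'] for n in pans for l in silhouettes(cam,n)[:1]]
    m=np.any(M,0).astype(np.float32)
    def parts(a): 
        o=list(pans['pan_large'])
        for n,dz,da in(('pan_middle',.004,-.7),('pan_small',.008,-1.4)): o+=[R.from_euler('z',da).apply(q)+[0,0,dz] for q in pans[n]]
        return o
    print(cam,fit({cam:m},parts(0),LARGE,step=(.01,.01,.1)))
print('cups',[ (round(l['p'],2),np.argwhere(l['pixels']).mean(0)[::-1].round().tolist()) for l in silhouettes('side','cup1')])
for i in range(5): print(proj('side',tip(i))[0].round(),end=' ')
E
python3 chk.py
```

```text
{'clock': 46.067, 'tcp_pos': [0.452, 0.086, 0.301], 'orientation': [0.0, 0.883, 0.469, -0.0], 'joint_pos': [0.014, 0.077, -0.027, 1.467, -0.0, 2.178], 'wrist_force': [-0.755, 0.011, -0.686], 'finger_gap': 0.034}
blue 78 [ 0.454 -0.487] yaw -2.447 offset of line -0.005 dist 0.11
red 165 [ 0.444 -0.418] yaw 3.127 offset of line -0.0013 dist 0.098
black 125 [ 0.51  -0.537] yaw -1.759 offset of line -0.0088 dist 0.12
top (array([ 0.54100794, -0.42198055,  4.48435415]), np.float64(0.8411843776702881))
side (array([ 0.53989551, -0.41844444,  4.47512069]), np.float64(0.7503190040588379))
cups [(0.83, [181.0, 224.0]), (0.67, [227.0, 178.0]), (0.65, [295.0, 258.0]), (0.64, [199.0, 206.0]), (0.61, [301.0, 232.0]), (0.58, [239.0, 166.0]), (0.56, [214.0, 193.0])]
[239. 159.] [227. 171.] [214. 184.] [199. 198.] [184. 213.]
```

Numeric checks agree, so I'm handing in.

```bash
python3 -c "
from workcell import *
print(hand_in())"
```

```text
the job is handed in; nothing more can be done
None
```

I hung all five white cups mouth-down, one on each peg, and nested the three pans with their handles fanned. I handed the job in at about 46 s of the 210 s allowed; `hand_in()` gives no verdict.

**Last checks**
- **Cups:** a cup shows at all five peg tips in the side camera, and did in the top camera just before. I judged the seating from the pictures; I did not measure the seat-to-tip distances.
- **Pans:** the pictures show concentric rims, with the middle pan inside the large one and the small one inside that. The handles point at about -1.78 (large), -2.47 (middle) and -3.16 rad (small), so steps of about 0.7 rad. The large pan is still within about 3 mm of where it started.
- **Bystanders:** the two black look-alike cups, the cheese, the jar and the bottle were never touched. I did not re-measure their positions at the end.
- **Arm:** it ended clear of everything.

**What went wrong or disagreed**
- **Slipped grip:** the first grip on the blue handle was too high. The pan tilted while it hung, so I set it back down and re-gripped about 8 mm lower, after which it held level.
- **Weak fits:** single-pan camera fits were unreliable once the pans were nested or the arm hid them. The final pan check uses handle colours and one fit of the whole stack, which overlapped 0.84 from the top and 0.75 from the side.
- **Knocked pan:** I saw no sign of one being knocked aside during the run.

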